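# Line up, lock and load the fiddle-yard traverser

## Task

Roll the knurled thumbwheel, click by click, until the middle road of the sliding deck lines up with the running line (move the deck by its wheel, do not shove it by hand), and drop the steel lock pin fully home through the deck's lug and the frame below it. Then set every open wagon you find on the table upright on the rails of the middle road, wholly on the deck, and leave the closed van and everything else where it is.

Things in the scene. Friction and masses are not known exactly. Their poses are not given: they have to be found in the camera images.
- traverser: fixed frame of a model railway traverser, plywood and aluminium, 256 (x) by 520 (y). Origin: at table height under the middle of the deck's travel. The deck slides along x, tracks run along y: at the -y end a board with the fixed stub of the running line, at the +y end a drilled aluminium strip and the dark wheel housing (80 x 50, 44 high)
- deck: sliding plywood deck, 140 (x) by 382 (y), top 34 above the table, with three parallel tracks (roads) 45 apart, 22.5 between rails, rail tops 38 above the table. Origin: at table height under the middle road; axes as the traverser. Lined up when its origin meets the traverser's (x). Slides 90, driven only by the thumbwheel. At its +y end an aluminium lug 36 x 34, 12 thick, with one hole
- middle_road (a point): on the deck: centre line of the middle road, at rail-top height; axes as the deck, y along the road. Rails run from y = -240 to a buffer stop (16 high above the deck) with its face at y = +128: a whole wagon stands on the deck with its centre from y = -199 to +87; four fit at -190, -100, -10 and +80
- line_end (a point): on the frame: end of the running line nearest the deck, on its centre line, at rail-top height. The middle road must continue this track
- lug_hole (a point): on the deck: mouth of the lug's hole (13 across, through), at the lug's upper face 34 above the table, 20 beyond the deck's +y end
- frame_hole (a point): on the frame: mouth of the middle one of three through holes (13 across, 45 apart in x) in the fixed strip 2 below the lug; upper face 20 above the table, strip 12 thick. Straight under the lug hole when the middle road is lined up
- thumbwheel (a joint): angle (rad) of the knurled black wheel, 48 in diameter, 16 wide. A catch holds it each pi/6 (a click). It grows as the top edge is rolled towards the traverser's -x; each click moves the deck 5 to +x. 0: deck at its -x end; 4.712 (9 clicks): middle road lined up; 9.425: other end; starts at 0 to 1.1. A tip pressing on its top with 4 to 15 N drives it by friction; the rim moves 12.6 a click
- wheel_axle (a point): on the frame: centre of the thumbwheel at rest, 36 above the table, axle along the traverser's y; the wheel's top is 60 above the table, 16 proud of its housing
- tool_block: fixed wooden block 46 x 150 x 36 high beyond the traverser; the lock pin stands in its middle hole, two short tools (up to 90 above the table) stand 55 to either side along its y. Origin: centre of its underside
- lock_pin: loose upright steel pin: shank 10 in diameter, 30 long, chamfered tip; above it a collar 22 in diameter, 4 thick, then a dark knurled knob 16 in diameter, 32 high; 45 g. Origin: the shank's tip; z towards the knob. It starts standing in the tool block, tip 6 above the table
- pin_collar (a point): on the pin's axis at the underside of the collar, 30 above the tip. Fully home, the collar lies on the lug and the shank goes through lug and frame strip
- wagon0: four-wheeled open-topped wagon, plain grey, 82 long over the buffers, 38 wide, 38 high, 80 g (heavy chassis); 3 or all 4 are present. Origin: centre of the underside (flange bottoms); x along its length, z up; either end may lead. Flat sides 38 apart, from 12 to 38 above the origin. Wheels fixed. Flanges 2 deep, 16 wide overall, fit between the rails; railed, its origin lies 2 below the rail tops
- wagon1: open wagon, the same as wagon0 (may be absent)
- wagon2: open wagon, the same as wagon0 (may be absent)
- wagon3: open wagon, the same as wagon0 (may be absent)
- van: closed goods van of the same length and width, 51 high with a roof: not an open wagon, leave alone
- model_bus: model bus, 130 x 38 x 52: leave alone
- model_car: model car, 66 x 27 x 28: leave alone
- screwdriver: screwdriver, 170 long, lying: leave alone
- glue_bottle: white glue bottle, 42 in diameter, 105 high: leave alone
- mug: white mug, 80 in diameter, 92 high: leave alone
- model_signal: model signal post on a round foot, 91 high: leave alone

How it is judged:
By the outcome, as a careful person would: the job done as asked, in the order asked, and still so for the second after the job is handed in, with the robot touching nothing.
Of wagon0, wagon1, wagon2, wagon3 only 3 to 4 are there at a start; the rules pass over those that are not, and their reading is None.
At some moment in a run one of wagon0, wagon1, wagon2, wagon3 may be knocked a few centimetres aside while the robot is not near it.
It also fails if it takes over 210 s, if anything falls off the work surface, if the arm or the gripper's body presses on something with over 40 N, if the wrist force passes 120 N, or if a joint passes its speed limit or range.

## Robot

A 6-joint arm with a two-finger parallel gripper is mounted at the origin on the work surface. World frame = base frame: x ahead of the robot, y to its left, z up, the work surface at z = 0. Lengths are in m, angles in degrees, forces in N, time in s.
With the tool pointing down it reaches from about 0.25 to 0.725 m from the base axis. Payload 9.7 kg.
Tool frame: the origin (TCP) lies at the very end of the fingers, on their centre line; the grasp point (between the pads) lies 19 mm behind it; z points along the fingers, y is the line along which they close (so a half turn about z gives the same grasp; the last joint's range is limited). The gripper opens to 85 mm and grips with 20 to 120 N. Pads are 22 mm wide; open, the fingers measure 114 mm over their backs; the gripper's body (76 mm by 85 mm) begins 54 mm behind the grasp point. The pads swing forward as they close: fully open they stand 13 mm farther back than shut.
Start: joints at [-63.942, 4.979, 10.078, 95.1, 0, 90], TCP at [0.242, -0.494, 0.231] pointing down, gripper open.
Joint ranges: [-179.16, 179.16], [-48.56, 103.87], [-65.8, 70.77], [-126.05, 130.52], [-82.76, 87.17], [-180, 180]. Speed limits (degrees/s): [127.2, 127.2, 147.25, 180, 180, 180].

## Interface

Orientations are given as [roll, pitch, yaw] about the fixed x, y, z axes, in that order (R = Rz(yaw) Ry(pitch) Rx(roll)).
In Python, from workcell import bot, viewer, finder gives the robot as it stands. The module is installed in compiled form; this text tells all that it offers.
- The arm moves only by the shell command python3 -m inch 'ROWS' [FORCE]. ROWS is JSON, a list that holds one entry, the list of rows, each a list of 7 numbers: the opening in per cent of the stroke, from 0 (shut) to 100 (fully open), then the shift along the tool's x, y, z in mm, then the turn, a rotation vector about the tool's x, y, z in degrees. In form: [[[grip, tx, ty, tz, ax, ay, az], ...]]. A call has 1 to 8 rows; each row shifts and turns the commanded pose from where the row before left it, along the tool's axes as they then stand; what a row does not reach is not made up. A row lasts 1/8 s, in which the tool goes at most 62.5 mm and 10.7 degrees, less where a joint would pass 70% of its speed; a pose out of reach is approached as far as the arm can. A call with a gripper value outside its range is refused whole. The fingers move at their own pace and stop on an object; FORCE is the grip in N (left out, the last holds). Time passes only in rows, so rows that do not move let the fingers close. It gives the time, the measured TCP pose, the force, the opening and the grip force at its end, in the units of the state.
- bot.get_obs(): the state, without advancing time (a new reading comes with each control period).
- viewer.camera(name): name is "scene" or "top" or "wrist"; returns a dict with "pixels" (400x640x3 uint8, red, green, blue), "vfov" (degrees; the focal length in pixels is half the picture's height over the tangent of half this angle, whatever the lens; pixels are square), "cx", "cy" (the principal point, pixels), "R" (3x3) and "t" (3): a world point X has camera coordinates R X + t. Camera axes: x right, y down, z forward; pixel columns grow to the right and rows downward; lengths in m; the calibration is good to about 2 mm. A picture is of the moment at which its call begins. There is no depth.
- bot.job_done(): hands the job in; it is judged then, once.
Trained networks look in the newest picture that a camera, given by its name, has taken for a name from the list of things; names that differ only in an ending like _2 or _b are one class to them, and where a whole thing is asked for, a point or a joint stands for the part that bears it (a point fixed in the world has none). Each returns a list of dicts, best first, with "conf" (0 to 1); they miss things now and then, are a little off and sometimes report something else, mostly with a low value. They report only what shows in the picture. A call takes as long as a camera call.
- finder.outline_of(camera, thing): "pixels" (400x640 bool, what is visible of it) and "extent" ([centre column, centre row, width, height] in pixels, round what is visible of it).
- finder.mark_of(camera, thing): "position" ([column, row] in pixels: a listed point, or the origin of a listed thing).
The state is a dict: "time": time; "q": joint angles; "qd": joint speeds; "joint_efforts": joint torques, N m; "ee_pos": TCP position; "tcp_rot": TCP orientation; "wrist_force": force on the tool from outside, world axes, zero at the start; "torque": the same for the moment, N m; "opening": finger opening in m; "grasp_force": force on a finger pad.
Only numpy, scipy, OpenCV 4.12 (cv2) and the standard library are available. Lean on these libraries where they do the work, as an engineer would, in place of code of your own. Each camera call takes 0.05 s, during which the arm holds its last target. There are 200 camera calls.

## Working session

There is one attempt and no reset: what is moved stays moved. The work goes in short steps, Python scripts to look and compute and a shell command to move; the robot and the scene stay as the last step left them, time stands still between calls to the robot, and variables do not carry over. Pictures are saved under pics/ and viewed, at most 14 in all, crops included, and the job is handed in when it is done.

```bash
mkdir -p pics
cat > h.py <<'E'
import numpy as np, cv2
from workcell import bot, viewer, finder
from scipy.spatial.transform import Rotation as Ro
def cam(n):
    c=viewer.camera(n); c['f']=200/np.tan(np.radians(c['vfov'])/2); c['R']=np.array(c['R']);c['t']=np.array(c['t']); return c
def ray(c,p):
    d=c['R'].T@np.array([(p[0]-c['cx'])/c['f'],(p[1]-c['cy'])/c['f'],1]); o=-c['R'].T@c['t']; return o,d
def at(c,p,z):
    o,d=ray(c,p); return o+d*(z-o[2])/d[2]
def proj(c,X):
    x=c['R']@np.array(X)+c['t']; return x[:2]/x[2]*c['f']+[c['cx'],c['cy']]
def save(c,n,box=None,s=1):
    im=cv2.cvtColor(np.array(c['pixels']),cv2.COLOR_RGB2BGR)
    if box: im=im[box[1]:box[3],box[0]:box[2]]
    if s!=1: im=cv2.resize(im,None,fx=s,fy=s,interpolation=cv2.INTER_CUBIC)
    cv2.imwrite('pics/'+n,im)
def st():
    o=bot.get_obs(); print('t',round(o['time'],2),'tcp',np.round(np.array(o['ee_pos'])*1000,1),'rpy',np.round(o['tcp_rot'],1),'F',np.round(o['wrist_force'],1),'open',round(o['opening']*1000,1),'gf',np.round(o['grasp_force'],1)); return o
E
python3 - <<'E'
from h import *
st()
H=dict(middle_road=.038,line_end=.038,lug_hole=.034,frame_hole=.020,wheel_axle=.036,pin_collar=.036,lock_pin=.006,tool_block=0,traverser=0,deck=0,wagon0=0,van=0,model_bus=0,model_car=0,screwdriver=0.01,glue_bottle=0,mug=0,model_signal=0)
for n in ['top','scene']:
    c=cam(n); save(c,n+'0.png'); print(n,c['f'],c['cx'],c['cy'],'pos',-c['R'].T@c['t'], np.round(c['R'][2],2))
    for k,z in H.items():
        for r in finder.mark_of(n,k)[:5]:
            if r['conf']>.3: print(k,round(r['conf'],2),np.round(r['position'],1),np.round(at(c,r['position'],z)*1000,1))
E
```

```text
t 0.0 tcp [ 241.5 -493.9  230.6] rpy [-179.9    0.    26.1] F [-0.5 -0.7  0.9] open 85.4 gf 0.0
top 438.2931635575619 320.21383639828167 199.05753438320562 pos [0.47730747 0.03792353 1.32005506] [ 0.08  0.   -1.  ]
middle_road 0.87 [322.1 258.9] [408.   32.4  38. ]
line_end 0.87 [404.4 235.4] [ 476.5 -207.4   38. ]
lug_hole 0.9 [267.7 260.6] [402.4 190.7  34. ]
frame_hole 0.59 [271.1 245.1] [447.  182.9  20. ]
wheel_axle 0.95 [244.7 248.7] [436.7 257.8  36. ]
pin_collar 0.57 [321.3 164.5] [685.   35.3  36. ]
lock_pin 0.39 [320.4 162.3] [696.5  38.    6. ]
tool_block 0.62 [322.5 168. ] [680.1  31.6   0. ]
traverser 0.74 [322.9 240.3] [461.3  29.9   0. ]
deck 0.57 [320.1 260.5] [401.1  38.2   0. ]
wagon0 0.8 [210.6 213.5] [540.8 368.5   0. ]
wagon0 0.72 [453.1 266.4] [ 384.7 -358.8    0. ]
wagon0 0.63 [448.3 203.1] [ 574.1 -348.5    0. ]
van 0.92 [492.  225.8] [ 506.  -478.4    0. ]
van 0.58 [415.2 149.3] [ 738.3 -251.     0. ]
model_bus 0.71 [243.3 159.6] [705.2 272.8   0. ]
model_bus 0.65 [319.6 166.1] [685.9  40.4   0. ]
model_car 0.61 [201.3 170.2] [672.4 399.8   0. ]
model_car 0.3
[... 1092 characters left out ...]
[651.7  43.7   0. ]
deck 0.78 [329.4 180.8] [417.8  34.1   0. ]
wagon0 0.8 [209.1 193. ] [ 591.7 -358.7    0. ]
wagon0 0.76 [234.  158.8] [ 372.  -359.4    0. ]
wagon0 0.6 [419.7 220.9] [554.2 360.7   0. ]
van 0.87 [188.5 172.9] [ 501.9 -485.4    0. ]
model_bus 0.64 [387.3 251.6] [712.5 269.1   0. ]
model_car 0.58 [433.5 249.4] [670.2 402.6  -0. ]
model_car 0.35 [211.7 194.6] [ 597.5 -346.1    0. ]
screwdriver 0.48 [218.2 226.8] [ 747.3 -250.6   10. ]
glue_bottle 0.6 [166.6 188.1] [ 603.6 -515.3    0. ]
glue_bottle 0.58 [313.3 227.7] [669.   33.8   0. ]
mug 0.67 [476.6 211.4] [459.8 546.2   0. ]
mug 0.49 [432.  247.4] [663.  398.3   0. ]
model_signal 0.56 [190.6 215.5] [ 712.1 -364.9    0. ]
```

View pics/top0.png

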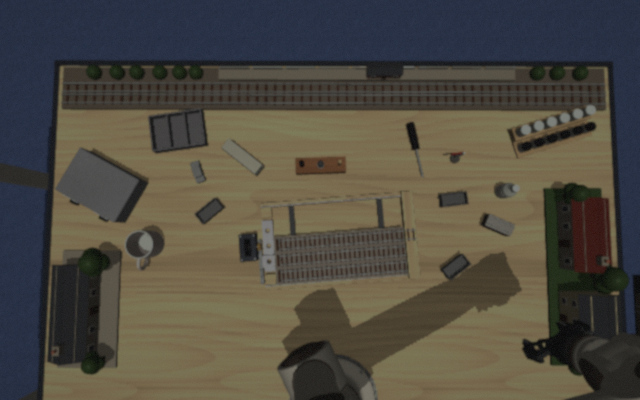

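View pics/scene0.png

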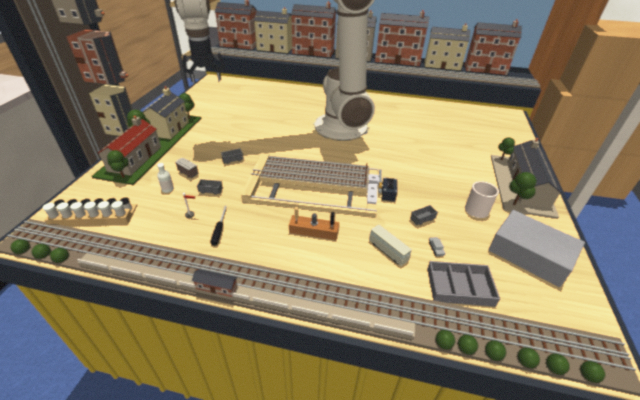

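Three open wagons show in top at (210,210), (455,266) and (453,199). The van is at (497,225), the deck sits towards its -x end, and the tool block is at (320,165). Next I work out a move to put the wrist camera above the frame end and wheel.

```bash
cat >> h.py <<'E'
def go(x,y,z,yaw=None):
    "print shift in tool axes (mm) and turn about tool z (deg) from present pose to target (mm)"
    o=bot.get_obs(); R=Ro.from_euler('xyz',o['tcp_rot'],degrees=True)
    d=R.inv().apply(np.array([x,y,z])-np.array(o['ee_pos'])*1000)
    e=None
    if yaw is not None: e=np.round((R.inv()*Ro.from_euler('xyz',[180,0,yaw],degrees=True)).as_rotvec(degrees=True),1)
    print('shift',np.round(d,1),'turn',e)
E
python3 - <<'E'
from h import *
go(400,60,260,4);go(400,200,260,4)
c=cam('wrist');print(-c['R'].T@c['t'],np.round(c['R'],2),c['f'])
c=cam('top')
for r in finder.outline_of('top','wagon0')[:6]: print(round(r['conf'],2),np.round(r['extent']))
for b,n in (((170,180,250,240),'a'),((420,170,540,290),'b')): pass
im=cv2.cvtColor(np.array(c['pixels']),cv2.COLOR_RGB2BGR)
a=cv2.resize(im[180:240,170:250],None,fx=5,fy=5); b=cv2.resize(im[180:290,430:520],None,fx=4,fy=4)
C=np.zeros((440,760,3),np.uint8);C[:300,:400]=a;C[:,400:]=b;cv2.imwrite('pics/c1.png',cv2.convertScaleAbs(C,alpha=1.8))
E
```

```text
shift [ 385.7 -428.2  -28.7] turn [-0.  -0.  22.1]
shift [ 447.2 -554.   -28.7] turn [-0.  -0.  22.1]
[ 0.31707594 -0.45770231  0.37556046] [[ 0.44 -0.9  -0.  ]
 [-0.85 -0.42  0.33]
 [-0.3  -0.14 -0.94]] 357.7771946416323
0.95 [210. 211.  30.  26.]
0.79 [453. 199.  29.  14.]
0.68 [457. 267.  27.  24.]
```

View pics/c1.png

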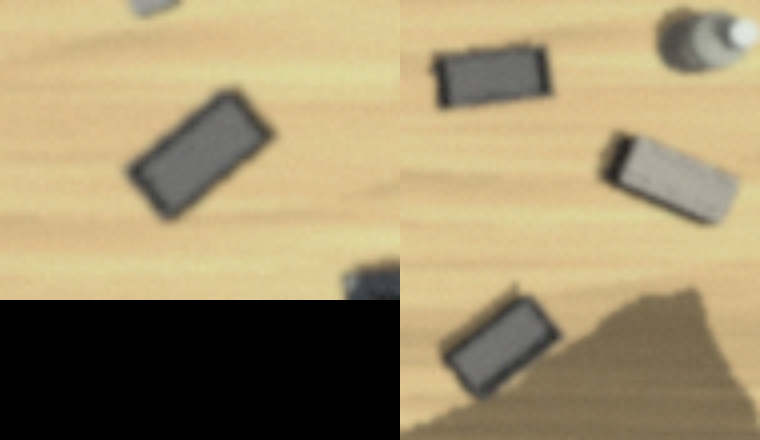

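All three are upright open wagons in the enlarged crop, and the van has a pale roof.

```bash
python3 -m inch '[[[0,37,-46,-2.4,0,0,0],[0,37,-46,-2.4,0,0,0],[0,37,-46,-2.4,0,0,0],[0,37,-46,-2.4,0,0,0],[0,37,-46,-2.4,0,0,0],[0,37,-46,-2.4,0,0,0]]]'; python3 -m inch '[[[0,37,-46,-2.4,0,0,0],[0,37,-46,-2.4,0,0,0],[0,37,-46,-2.4,0,0,0],[0,37,-46,-2.4,0,0,0],[0,37,-46,-2.4,0,0,0],[0,37,-46,-2.4,0,0,0]]]'; python3 -m inch '[[[0,0,0,0,0,0,7.4],[0,0,0,0,0,0,7.4],[0,0,0,0,0,0,7.4],[0,0,0,0,0,0,0],[0,0,0,0,0,0,0]]]'
python3 - <<'E'
from h import *
st(); c=cam('wrist'); save(c,'w1.png')
for k,z in dict(lug_hole=.034,frame_hole=.020,wheel_axle=.036,middle_road=.038).items():
    for r in finder.mark_of('wrist',k)[:3]:
        print(k,round(r['conf'],2),np.round(r['position'],1),np.round(at(c,r['position'],z)*1000,1))
for r in finder.outline_of('wrist','thumbwheel')[:2]: print(round(r['conf'],2),np.round(r['extent']),at(c,r['extent'][:2],.05))
E
```

```text
time: 2.8
ee_pos: [0.3198, -0.1469, 0.2459]
tcp_rot: [180.0, -0.0, 26.0]
wrist_force: [1.3, -0.9, -0.3]
opening: -0.0003
grasp_force: 0.0
time: 3.55
ee_pos: [0.3986, 0.1978, 0.2604]
tcp_rot: [-179.9, -0.1, 26.4]
wrist_force: [1.3, -0.6, -0.4]
opening: -0.0001
grasp_force: 0.0
time: 4.18
ee_pos: [0.4251, 0.1026, 0.2602]
tcp_rot: [-175.8, 0.6, 10.9]
wrist_force: [-1.3, -0.3, -0.1]
opening: 0.0
grasp_force: 0.0
t 4.17 tcp [425.1 102.6 260.2] rpy [-175.8    0.6   10.9] F [-1.3 -0.3 -0.1] open 0.0 gf 0.0
lug_hole 0.79 [253.1 164.9] [397.6 189.3  34. ]
frame_hole 0.79 [257.2 119.2] [444.3 194.2  20. ]
wheel_axle 0.56 [201.4 113. ] [441.8 248.7  36. ]
0.93 [211. 116.  58.  46.] [0.44354821 0.23373449 0.05      ]
0.57 [434. 183. 412. 172.] [0.4219614  0.00164319 0.05      ]
```

View pics/w1.png

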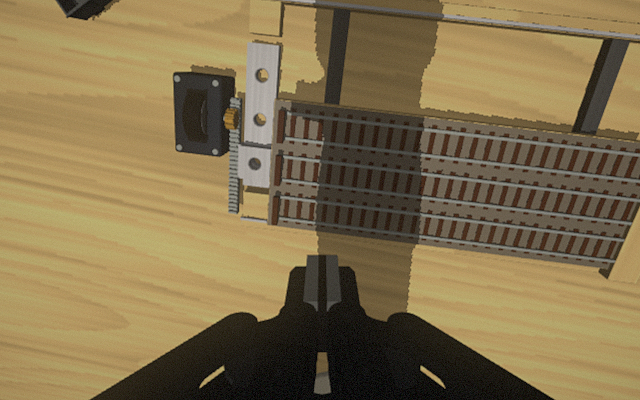

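The view shows the deck at its -x side. The wheel is at (200,115), the frame holes are at (262,75) and (260,120), and the lug hole is at (254,164). J6 seems to have hit its limit, so I turn the other way to a yaw of about 184.

```bash
python3 -m inch '[[[0,0,0,0,0,0,-10.6],[0,0,0,0,0,0,-10.6],[0,0,0,0,0,0,-10.6],[0,0,0,0,0,0,-10.6],[0,0,0,0,0,0,-10.6],[0,0,0,0,0,0,-10.6],[0,0,0,0,0,0,-10.6],[0,0,0,0,0,0,-10.6]]]' | head -3;python3 -m inch '[[[0,0,0,0,0,0,-10.6],[0,0,0,0,0,0,-10.6],[0,0,0,0,0,0,-10.6],[0,0,0,0,0,0,-10.6],[0,0,0,0,0,0,-10.6],[0,0,0,0,0,0,-10.6],[0,0,0,0,0,0,-10.6],[0,0,0,0,0,0,-3],[0,0,0,0,0,0,0]]]' | head -3
python3 -m inch '[[[0,0,0,0,0,0,-10.6],[0,0,0,0,0,0,-10.6],[0,0,0,0,0,0,-10.6],[0,0,0,0,0,0,-10.6],[0,0,0,0,0,0,-10.6],[0,0,0,0,0,0,-10.6],[0,0,0,0,0,0,-3],[0,0,0,0,0,0,0]]]' | head -3
python3 - <<'E'
from h import *
o=st(); print(np.round(o['q'],1)); go(440,235,200,184)
E
```

```text
time: 5.48
ee_pos: [0.425, 0.1028, 0.2602]
tcp_rot: [-179.0, -4.1, 96.0]
time: 6.48
ee_pos: [0.425, 0.1027, 0.2602]
tcp_rot: [176.6, -2.6, 162.3]
t 6.47 tcp [425.  102.7 260.2] rpy [176.6  -2.6 162.3] F [-1.   0.2 -0. ] open 0.1 gf 0.0
[10.9 -9.  -0.4 99.3  4.2 28.6]
shift [ 23.1 126.8  68.8] turn [  3.8  -1.9 -21.7]$[0]: bad value
```

```bash
python3 -m inch '[[[0,0,0,0,1.3,-0.6,-7.2],[0,0,0,0,1.3,-0.6,-7.2],[0,0,0,0,1.2,-0.7,-7.3],[0,0,0,0,0,0,0]]]'|head -3
python3 - <<'E'
from h import *
o=st(); go(440,230,200,184)
E
```

```text
time: 6.98
ee_pos: [0.425, 0.1029, 0.2602]
tcp_rot: [180.0, 0.0, -176.1]
t 6.97 tcp [425.  102.9 260.2] rpy [ 180.     0.  -176.1] F [-0.3  0.7  0. ] open -0.5 gf 0.0
shift [-23.7 125.8  60.3] turn [ 0.   0.  -0.1]
```

```bash
python3 -m inch '[[[0,-8,42,10,0,0,0],[0,-8,42,10,0,0,0],[0,-8,42,10,0,0,0],[0,0,0,0,0,0,0],[0,0,0,0,0,0,0]]]'|head -3
python3 - <<'E'
from h import *
st(); c=cam('wrist'); save(c,'w2.png')
for k,z in dict(lug_hole=.034,frame_hole=.020,wheel_axle=.036,pin_collar=.036,tool_block=0).items():
    for r in finder.mark_of('wrist',k)[:2]:
        print(k,round(r['conf'],2),np.round(r['position'],1),np.round(at(c,r['position'],z)*1000,1))
for r in finder.outline_of('wrist','thumbwheel')[:2]: print(round(r['conf'],2),np.round(r['extent']),at(c,r['extent'][:2],.05))
E
```

```text
time: 7.6
ee_pos: [0.4402, 0.2296, 0.2302]
tcp_rot: [180.0, -0.0, -176.1]
t 7.6 tcp [440.2 229.6 230.2] rpy [ 180.    -0.  -176.1] F [-1.1 -0.2 -0.2] open -0.0 gf 0.0
lug_hole 0.73 [129.7 119.4] [406.3  46.5  34. ]
lug_hole 0.58 [281.7 123.1] [400.1 188.4  34. ]
frame_hole 0.95 [283.2 164.8] [443.6 189.8  20. ]
wheel_axle 0.67 [342.7 168.8] [439.7 249.2  36. ]
wheel_axle 0.29 [161. 335.] [650.3  57.2  36. ]
pin_collar 0.76 [146.1 355.4] [681.   37.3  36. ]
tool_block 0.83 [162.9 335.1] [681.7  42.    0. ]
tool_block 0.66 [284.6 161.7] [445.1 189.3   0. ]
0.43 [141. 361.  26.  22.] [0.67537397 0.03885547 0.05      ]
```

View pics/w2.png

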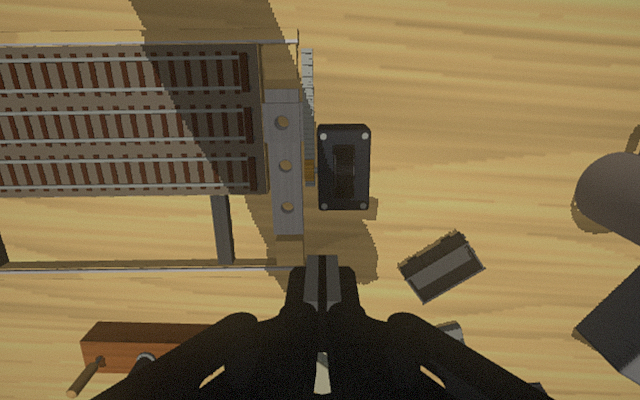

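Housing screws are at (322,136), (364,136), (322,206) and (367,206), with the wheel at about (344,172). The lug hole is at (282,122) and the frame middle hole at (284,165). An open wagon is at (440,265).

Run:
```python
from h import *
c=cam('wrist')
S=[at(c,p,.044)*1000 for p in ((322,136),(364,136),(322,206),(367,206))]
print(np.round(S,1),np.mean(S,0))
print(at(c,(344,171),.060)*1000)
for p,z in (((282,122),.034),((284,165),.02),((287,207),.02)): print(np.round(at(c,p,z)*1000,1))
# edges: rail lines at z .038
for y in (86,188): print([np.round(at(c,(x,y),.038)*1000,1) for x in (10,250)])
im=np.array(c['pixels'])[115:215,310:375]; 
cv2.imwrite('pics/w3.png',cv2.convertScaleAbs(cv2.resize(im[:,:,::-1],None,fx=5,fy=5),alpha=2.5))
go(441,255,75)
```

```text
[[408.5 226.6  44. ]
 [405.9 265.3  44. ]
 [477.2 231.3  44. ]
 [474.2 275.6  44. ]] [441.43942661 249.7072453   44.        ]
[436.16870656 248.50343905  60.        ]
[399.6 188.4  34. ]
[444.4 190.4  20. ]
[489.7 195.1  20. ]
[array([383.9, -55.7,  38. ]), array([369.2, 159.1,  38. ])]
[array([481.4, -76.6,  38. ]), array([465.4, 159.4,  38. ])]
shift [ -2.3  25.3 155.5] turn None
```

View pics/w3.png

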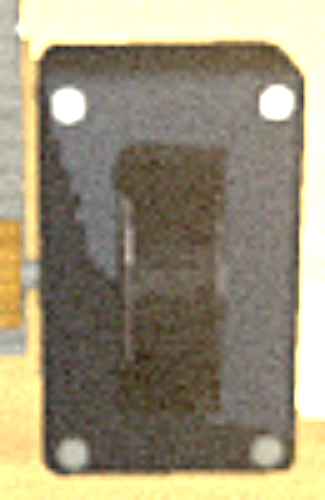

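```bash
python3 -m inch '[[[0,-9.5,20,50,0,0,0],[0,0,0,50,0,0,0],[0,0,0,55,0,0,0],[0,0,0,0,0,0,0]]]' | head -4;for i in 1; do python3 -m inch '[[[0,0,0,10,0,0,0],[0,0,0,0,0,0,0]]]'|sed -n '2p;4p'; done; python3 -m inch '[[[0,0,0,3,0,0,0],[0,0,0,0,0,0,0]]]'|sed -n '2p;4p'; python3 -m inch '[[[0,0,0,1.5,0,0,0],[0,0,0,0,0,0,0]]]'|sed -n '2p;4p';python3 -m inch '[[[0,0,0,1,0,0,0],[0,0,0,0,0,0,0]]]'|sed -n '2p;4p'
```

```text
time: 8.5
ee_pos: [0.446, 0.2491, 0.0716]
tcp_rot: [-179.9, -0.4, -176.0]
wrist_force: [0.1, 0.6, 0.8]
ee_pos: [0.4493, 0.2509, 0.0669]
wrist_force: [1.1, -0.2, -0.1]
ee_pos: [0.4487, 0.2507, 0.0628]
wrist_force: [0.6, 0.1, -0.5]
ee_pos: [0.4483, 0.2505, 0.0607]
wrist_force: [0.2, -0.4, -0.4]
ee_pos: [0.4485, 0.2506, 0.06]
wrist_force: [-1.0, -0.4, 2.4]
```

```bash
python3 -m inch '[[[0,0,0,1,0,0,0],[0,0,0,0,0,0,0]]]'|sed -n '2p;4p';python3 -m inch '[[[0,0,0,0.5,0,0,0],[0,0,0,0,0,0,0]]]'|sed -n '2p;4p'
```

```text
ee_pos: [0.4489, 0.2507, 0.0598]
wrist_force: [-1.9, -2.0, 9.2]
ee_pos: [0.4491, 0.2507, 0.0597]
wrist_force: [-1.4, -2.1, 11.7]
```

```bash
python3 -m inch '[[[0,2,0,0,0,0,0],[0,2,0,0,0,0,0],[0,2,0,0,0,0,0],[0,2,0,0,0,0,0]]]'|sed -n '2p;4p'; python3 -m inch '[[[0,2,0,0,0,0,0],[0,2,0,0,0,0,0],[0,2,0,0,0,0,0],[0,1,0,0,0,0,0],[0,0,0,0,0,0,0]]]'|sed -n '2p;4p'; python3 -m inch '[[[0,0,0,-6,0,0,0],[0,0,0,0,0,0,0]]]'|sed -n '2p;4p'
python3 - <<'E'
from h import *
st()
for n in ('wrist','top'):
  c=cam(n)
  for k,z in dict(lug_hole=.034,frame_hole=.020).items():
    for r in finder.mark_of(n,k)[:2]:
        print(n,k,round(r['conf'],2),np.round(r['position'],1),np.round(at(c,r['position'],z)*1000,1))
E
```

```text
ee_pos: [0.4416, 0.2501, 0.0598]
wrist_force: [1.5, -3.2, 10.8]
ee_pos: [0.4346, 0.2496, 0.0598]
wrist_force: [1.8, -2.9, 11.0]
ee_pos: [0.4335, 0.2496, 0.0644]
wrist_force: [0.8, 0.3, 0.2]
t 11.38 tcp [433.5 249.6  64.4] rpy [ 180.    0. -176.] F [0.8 0.3 0.2] open 0.1 gf 0.0
wrist lug_hole 0.7 [209.8 185.3] [405.3 189.6  34. ]
wrist frame_hole 0.56 [217.2 244.7] [446.  188.4  20. ]
top lug_hole 0.61 [268.8 260. ] [404.2 187.5  34. ]
top frame_hole 0.59 [272.3 244.5] [448.8 179.3  20. ]
top frame_hole 0.19 [321.6 167.4] [678.8  34.4  20. ]
```

```bash
cat > m.py <<'E'
from h import *
c=cam('wrist'); st()
e=np.array([np.cos(np.radians(3.9)),np.sin(np.radians(3.9)),0])
g={}
for k,z in dict(lug_hole=.034,frame_hole=.020).items():
    for r in finder.mark_of('wrist',k)[:2]:
        p=at(c,r['position'],z)*1000; print(k,round(r['conf'],2),np.round(r['position'],1),np.round(p,1),'x along',round(p@e,1))
E
python3 -m inch '[[[0,-7,0,0,0,0,0],[0,-8,0,0,0,0,0],[0,0,0,6,0,0,0],[0,0,0,0,0,0,0]]]'|sed -n '2p;4p'; python3 -m inch '[[[0,3,0,0,0,0,0],[0,3,0,0,0,0,0],[0,3,0,0,0,0,0],[0,3,0,0,0,0,0],[0,3,0,0,0,0,0],[0,0,0,0,0,0,0],[0,0,0,-6,0,0,0],[0,0,0,0,0,0,0]]]'|sed -n '2p;4p'
python3 -m inch '[[[0,-7,0,0,0,0,0],[0,-8,0,0,0,0,0],[0,0,0,6,0,0,0],[0,0,0,0,0,0,0]]]'|sed -n '2p;4p'; python3 -m inch '[[[0,3,0,0,0,0,0],[0,3,0,0,0,0,0],[0,3,0,0,0,0,0],[0,3,0,0,0,0,0],[0,3,0,0,0,0,0],[0,0,0,0,0,0,0],[0,0,0,-6,0,0,0],[0,0,0,0,0,0,0]]]'|sed -n '2p;4p'; python3 m.py
```

```text
ee_pos: [0.4499, 0.2509, 0.0596]
wrist_force: [1.3, -1.7, 11.6]
ee_pos: [0.4335, 0.2496, 0.0643]
wrist_force: [0.9, 0.5, -0.7]
ee_pos: [0.4503, 0.2509, 0.0597]
wrist_force: [3.3, -1.2, 11.2]
ee_pos: [0.4335, 0.2495, 0.0642]
wrist_force: [-0.5, -0.5, -0.3]
t 14.72 tcp [433.3 249.5  63.9] rpy [ 180.   -0. -176.] F [ 0.3 -0.   0.3] open 0.2 gf 0.0
lug_hole 0.96 [212.6 208. ] [417.6 190.6  34. ] x along 429.6
frame_hole 0.65 [218.4 242. ] [444.1 189.2  20. ] x along 456.0
```

```bash
python3 -m inch '[[[0,-7,0,0,0,0,0],[0,-8,0,0,0,0,0],[0,0,0,6,0,0,0],[0,0,0,0,0,0,0]]]'|sed -n '4p'; python3 -m inch '[[[0,3,0,0,0,0,0],[0,3,0,0,0,0,0],[0,3,0,0,0,0,0],[0,3,0,0,0,0,0],[0,3,0,0,0,0,0],[0,0,0,0,0,0,0],[0,0,0,-6,0,0,0],[0,0,0,0,0,0,0]]]'|sed -n '4p'; python3 m.py
python3 -m inch '[[[0,-7,0,0,0,0,0],[0,-8,0,0,0,0,0],[0,0,0,6,0,0,0],[0,0,0,0,0,0,0]]]'|sed -n '4p'; python3 -m inch '[[[0,3,0,0,0,0,0],[0,3,0,0,0,0,0],[0,3,0,0,0,0,0],[0,3,0,0,0,0,0],[0,3,0,0,0,0,0],[0,0,0,0,0,0,0],[0,0,0,-6,0,0,0],[0,0,0,0,0,0,0]]]'|sed -n '4p'; python3 m.py
```

```text
wrist_force: [2.4, -1.3, 10.9]
wrist_force: [0.6, -0.3, 0.6]
t 16.38 tcp [433.4 249.5  64. ] rpy [ 180.   -0. -176.] F [ 0.  -0.4  1. ] open -0.1 gf 0.0
lug_hole 0.86 [210.7 220.6] [424.8 189.4  34. ] x along 436.7
frame_hole 0.85 [221.2 242. ] [444.1 190.8  20. ] x along 456.0
wrist_force: [1.7, -2.4, 11.1]
wrist_force: [0.0, -0.1, -0.2]
t 18.02 tcp [433.4 249.5  63.9] rpy [ 180.   -0. -176.] F [0.6 0.6 0.4] open 0.3 gf 0.0
lug_hole 0.9 [213.6 230.1] [430.3 190.8  34. ] x along 442.2
lug_hole 0.28 [217.4 242.6] [437.5 192.6  34. ] x along 449.6
frame_hole 0.59 [221.8 242.6] [444.5 191.1  20. ] x along 456.5
```

```bash
python3 -m inch '[[[0,-7,0,0,0,0,0],[0,-8,0,0,0,0,0],[0,0,0,6,0,0,0],[0,0,0,0,0,0,0]]]'|sed -n '4p'; python3 -m inch '[[[0,3,0,0,0,0,0],[0,3,0,0,0,0,0],[0,3,0,0,0,0,0],[0,3,0,0,0,0,0],[0,3,0,0,0,0,0],[0,0,0,0,0,0,0],[0,0,0,-6,0,0,0],[0,0,0,0,0,0,0]]]'|sed -n '4p'; python3 m.py
python3 -m inch '[[[0,-7,0,0,0,0,0],[0,-8,0,0,0,0,0],[0,0,0,6,0,0,0],[0,0,0,0,0,0,0]]]'|sed -n '4p'; python3 -m inch '[[[0,3,0,0,0,0,0],[0,3,0,0,0,0,0],[0,3,0,0,0,0,0],[0,3,0,0,0,0,0],[0,3,0,0,0,0,0],[0,0,0,0,0,0,0],[0,0,0,-6,0,0,0],[0,0,0,0,0,0,0]]]'|sed -n '4p'; python3 m.py
python3 - <<'E'
from h import *
c=cam('wrist'); save(c,'w4.png',(100,130,300,330),3)
E
```

```text
wrist_force: [0.8, -1.2, 11.5]
wrist_force: [-0.1, -1.2, 0.1]
t 19.68 tcp [433.3 249.5  63.9] rpy [ 180.   -0. -176.] F [ 0.4  0.5 -0.3] open -0.3 gf 0.0
lug_hole 0.62 [214.1 241.5] [436.9 190.8  34. ] x along 448.9
frame_hole 0.75 [219.6 241.6] [443.9 189.9  20. ] x along 455.7
wrist_force: [4.4, -1.3, 9.5]
wrist_force: [0.4, -1.3, -0.4]
t 21.32 tcp [433.3 249.5  63.9] rpy [ 180.   -0. -176.] F [-0.2  0.   0.2] open 0.2 gf 0.0
lug_hole 0.67 [214.8 251.8] [443.1 191.   34. ] x along 455.1
frame_hole 0.89 [220.  244.8] [445.9 190.   20. ] x along 457.8
```

View pics/w4.png

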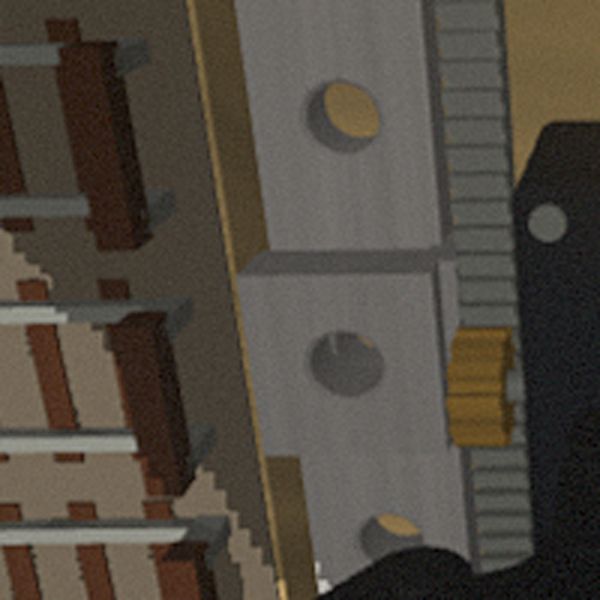

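The crop shows the deck nearly aligned: lug hole at pixel (215,251), frame's far hole at (214,168), near hole at (231,310).

Run:
```python
from h import *
c=cam('wrist')
e=np.array([np.cos(np.radians(3.9)),np.sin(np.radians(3.9)),0])
for p,z in (((214.5,168.5),.02),((230.5,311),.02),((215.3,250.7),.034)):
    X=at(c,p,z)*1000; print(np.round(X,1),round(X@e,2))
F=np.array([444.2,190.2,20])
for n in (-1,0,1): print('frame hole pred',np.round(proj(c,(F+45*n*e)/1000),1))
im=np.array(c['pixels'])
g=c
t=cam('top')
for k,z in dict(lug_hole=.034,frame_hole=.020,line_end=.038,middle_road=.038).items():
    for r in finder.mark_of('top',k)[:1]:
        p=at(t,r['position'],z)*1000; print(k,round(r['conf'],2),np.round(p,1),'x along',round(p@e,1))
```

```text
[399.7 188.1  20. ] 411.58
[490.8 195.5  20. ] 502.98
[441.8 191.3  34. ] 453.83
frame hole pred [212.6 167.7]
frame hole pred [220.3 243. ]
frame hole pred [226.9 308.5]
lug_hole 0.71 [ 712.7 -351.9   34. ] x along 687.1
frame_hole 0.83 [447.6 177.6  20. ] x along 458.6
line_end 0.65 [ 474.8 -209.7   38. ] x along 459.4
middle_road 0.63 [447.2  37.4  38. ] x along 448.7
```

```bash
python3 -m inch '[[[0,0,0,-40,0,0,0],[0,-43,-35,-18,0,0,0],[0,-43,-30,-18,0,0,0],[0,0,0,0,0,0,0],[0,0,0,0,0,0,0]]]'|sed -n '2p'
cat > m2.py <<'E'
from h import *
import sys
c=cam('wrist'); print(-c['R'].T@c['t']); e=np.array([np.cos(np.radians(3.9)),np.sin(np.radians(3.9)),0])
for k,z in dict(lug_hole=.034,frame_hole=.020).items():
    for r in finder.mark_of('wrist',k)[:4]:
        p=at(c,r['position'],z)*1000; print(k,round(r['conf'],2),np.round(r['position'],1),np.round(p,1),'x along',round(p@e,1))
p=proj(c,[.444,.19,.03]).astype(int); b=(max(p[0]-110,0),max(p[1]-80,0),p[0]+110,p[1]+120); print(b)
save(c,sys.argv[1],b,3)
E
python3 m2.py w5.png
```

```text
ee_pos: [0.5233, 0.1904, 0.1396]
[0.43825921 0.18375103 0.28401548]
lug_hole 0.74 [335.6  84.7] [443.6 193.4  34. ] x along 455.7
frame_hole 0.61 [329.   87.4] [446.  189.4  20. ] x along 457.9
(np.int64(220), np.int64(4), np.int64(440), np.int64(204))
```

View pics/w5.png

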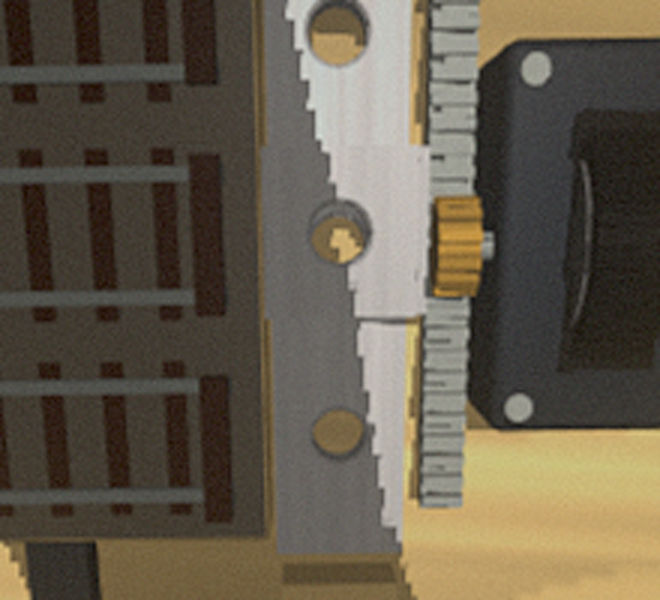

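Run:
```python
from h import *
c=cam('wrist'); e=np.array([np.cos(np.radians(3.9)),np.sin(np.radians(3.9)),0])
for p,z in (((338,33),.02),((338,433),.02),((340,231),.034)):
    X=at(c,(220+p[0]/3,4+p[1]/3),z)*1000; print(np.round(X,1),round(X@e,2))
# circle fits on enlarged crop of lug hole
im=cv2.convertScaleAbs(cv2.resize(np.array(c['pixels'])[60:105,305:362,::-1],None,fx=12,fy=12,interpolation=cv2.INTER_CUBIC),alpha=1.3); cv2.imwrite('pics/w6.png',im)
```

```text
[399.6 188.8  20. ] 411.51
[488.5 196.   20. ] 500.71
[440.8 192.2  34. ] 452.87
```

View pics/w6.png

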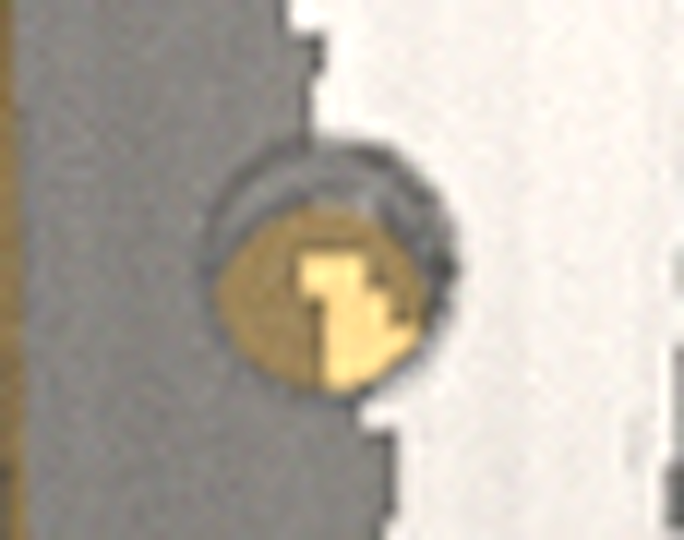

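Through the lug hole (centre about (332,82)) the frame hole sits a few mm towards +x, so one more click is needed.

```bash
python3 -m inch '[[[0,43,35,18,0,0,0],[0,43,30,18,0,0,0],[0,-15,0,0,0,0,0],[0,0,0,40,0,0,0],[0,0,0,0,0,0,0],[0,0,0,3,0,0,0],[0,0,0,3,0,0,0],[0,0,0,0,0,0,0]]]'|sed -n '2p;4p'; python3 -m inch '[[[0,3,0,0,0,0,0],[0,3,0,0,0,0,0],[0,3,0,0,0,0,0],[0,3,0,0,0,0,0],[0,1,0,0,0,0,0],[0,0,0,0,0,0,0],[0,0,0,-6,0,0,0],[0,0,0,0,0,0,0]]]'|sed -n '4p';python3 -m inch '[[[0,-2,0,-40,0,0,0],[0,-43,-35,-18,0,0,0],[0,-43,-30,-18,0,0,0],[0,0,0,0,0,0,0],[0,0,0,0,0,0,0]]]'|sed -n '2p';python3 m2.py w7.png
```

```text
ee_pos: [0.4495, 0.2508, 0.0599]
wrist_force: [0.6, -0.5, 4.8]
wrist_force: [0.5, -0.6, 0.7]
ee_pos: [0.5273, 0.1907, 0.1395]
[0.44222599 0.18402963 0.28388765]
lug_hole 0.61 [336.7  87.1] [448.9 194.5  34. ] x along 461.1
frame_hole 0.8 [330.   78.2] [443.7 189.9  20. ] x along 455.6
(np.int64(220), 0, np.int64(440), np.int64(198))
```

View pics/w7.png

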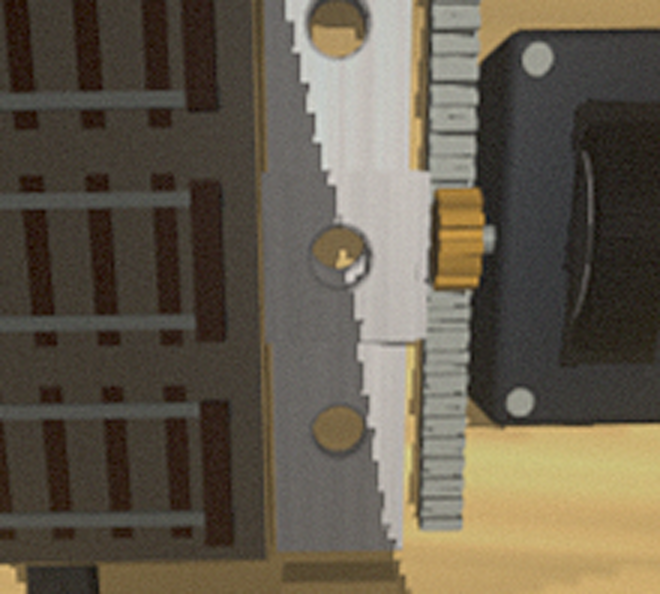

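Run:
```python
from h import *
c=cam('wrist'); e=np.array([np.cos(np.radians(3.9)),np.sin(np.radians(3.9)),0])
for p,z in (((338,28),.02),((338,430),.02),((340,256),.034)):
    X=at(c,(220+p[0]/3,p[1]/3),z)*1000; print(np.round(X,1),round(X@e,2))
# lug edges and middle road centre: rails of middle road at y 201,324 (x 100); stop
for p in ((100,201),(100,324),(100,102),(100,411)):
    X=at(c,(220+p[0]/3,p[1]/3),.038)*1000; print('rail',np.round(X,1),round(X@e,2))
c=cam('top'); im=np.array(c['pixels']); im=cv2.resize(im[190:290,240:425,::-1],None,fx=4,fy=4,interpolation=cv2.INTER_CUBIC); cv2.imwrite('pics/t8.png',cv2.convertScaleAbs(im,alpha=1.5))
```

```text
[400.2 188.8  20. ] 412.11
[488.7 195.9  20. ] 500.91
[447.5 192.7  34. ] 459.57
rail [439.8 140.1  38. ] 448.32
rail [465.6 140.3  38. ] 474.06
rail [420.3 140.   38. ] 428.88
rail [485.  140.5  38. ] 493.43
```

View pics/t8.png

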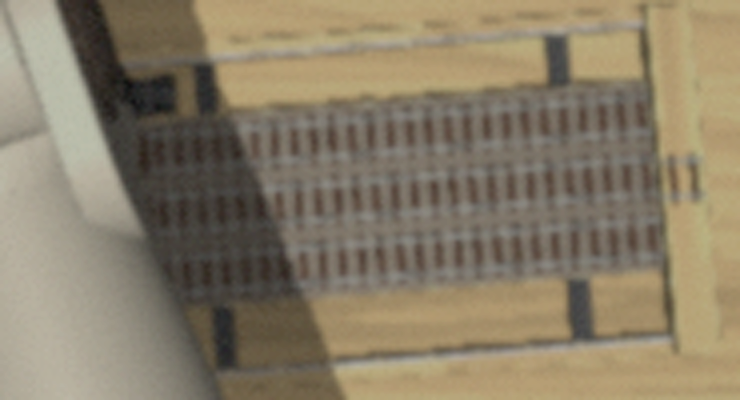

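```bash
python3 -m inch '[[[0,0,-50,0,0,0,0],[0,0,-50,0,0,0,0],[0,0,-50,0,0,0,0],[0,0,-50,0,0,0,0],[0,0,-50,0,0,0,0],[0,0,-50,0,0,0,0],[0,0,-50,0,0,0,0],[0,0,-40,0,0,0,0]]]'|sed -n '2,3p';python3 -m inch '[[[0,0,0,0,0,0,0],[0,0,0,0,0,0,0]]]'|sed -n '2,3p'
python3 - <<'E'
from h import *
c=cam('wrist'); print(-c['R'].T@c['t'])
for k in ('line_end','middle_road'):
  for r in finder.mark_of('wrist',k)[:2]: print(k,r['conf'],r['position'],at(c,r['position'],.038)*1000)
p=proj(c,[.472,-.205,.038]).astype(int); b=[max(p[0]-110,0),max(p[1]-80,0),p[0]+110,p[1]+100]; print(b); save(c,'w9.png',b,3)
E
```

```text
ee_pos: [0.5545, -0.1995, 0.14]
tcp_rot: [180.0, 0.0, -176.0]
ee_pos: [0.5545, -0.1976, 0.1398]
tcp_rot: [179.9, -0.0, -176.0]
[ 0.46933844 -0.20443506  0.28416747]
line_end 0.92 [313.0, 88.2] [ 478.00631744 -209.4644974    38.        ]
line_end 0.25 [561.3, 329.7] [655.85973312   9.11962442  38.        ]
[np.int64(210), 0, np.int64(430), np.int64(179)]
```

View pics/w9.png

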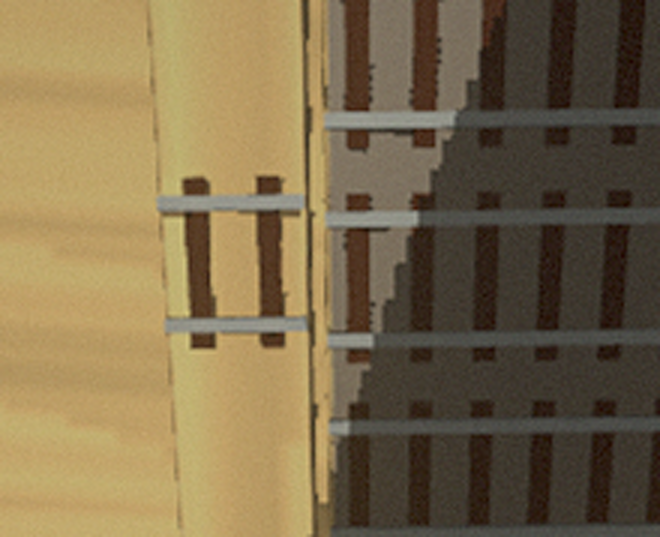

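The stub rails are at rows 203 and 325 and the deck's middle rails at 219 and 341. The deck is therefore about 3.3 mm past in +x, and I roll the wheel back about 8 mm of rim.

```bash
python3 -m inch '[[[0,0,50,0,0,0,0],[0,0,50,0,0,0,0],[0,0,50,0,0,0,0],[0,0,50,0,0,0,0],[0,0,50,0,0,0,0],[0,0,50,0,0,0,0],[0,0,50,0,0,0,0],[0,0,40,0,0,0,0]]]'|sed -n '2,3p';python3 -m inch '[[[0,47,35,18,0,0,0],[0,46,30,18,0,0,0],[0,0,0,32,0,0,0],[0,0,0,0,0,0,0],[0,0,0,0,0,0,0]]]'|sed -n '2,3p'
```

```text
ee_pos: [0.5268, 0.1936, 0.1405]
tcp_rot: [180.0, 0.0, -175.9]
ee_pos: [0.4308, 0.2496, 0.0734]
tcp_rot: [179.9, 0.1, -176.0]
```

```bash
python3 -m inch '[[[0,-5,0,7,0,0,0],[0,0,0,4,0,0,0],[0,0,0,0,0,0,0]]]'|sed -n '2p;4p';python3 -m inch '[[[0,0,0,2,0,0,0],[0,0,0,0,0,0,0]]]'|sed -n '2p;4p';python3 -m inch '[[[0,0,0,1.2,0,0,0],[0,0,0,0,0,0,0]]]'|sed -n '2p;4p'
```

```text
ee_pos: [0.4355, 0.2493, 0.0609]
wrist_force: [0.0, 0.4, -0.1]
ee_pos: [0.4358, 0.2496, 0.0599]
wrist_force: [-0.9, -2.3, 4.9]
ee_pos: [0.4364, 0.2497, 0.0598]
wrist_force: [-0.8, -3.2, 13.0]
```

```bash
python3 -m inch '[[[0,-2,0,0,0,0,0],[0,-2,0,0,0,0,0],[0,-2,0,0,0,0,0],[0,-2.3,0,0,0,0,0],[0,0,0,0,0,0,0],[0,0,0,0,0,0,0]]]'|sed -n '2p;4p';python3 m.py;  python3 -m inch '[[[0,0,0,-6,0,0,0],[0,0,0,0,0,0,0]]]'|sed -n '2p;4p'; python3 m.py;  python3 -m inch '[[[0,-43,-30,-34,0,0,0],[0,-35,-30,-37,0,0,0],[0,0,-50,0,0,0,0],[0,0,-50,0,0,0,0],[0,0,-50,0,0,0,0],[0,0,-50,0,0,0,0]]]'|sed -n '2p';python3 -m inch '[[[0,0,-50,0,0,0,0],[0,0,-50,0,0,0,0],[0,0,-50,0,0,0,0],[0,0,-40,0,0,0,0],[0,0,0,0,0,0,0],[0,0,0,0,0,0,0]]]'|sed -n '2,3p'
python3 - <<'E'
from h import *
c=cam('wrist'); print(-c['R'].T@c['t'])
b=[210,0,430,179]; save(c,'w10.png',b,3)
g=cv2.cvtColor(np.array(c['pixels']),cv2.COLOR_RGB2GRAY).astype(float)
for x0,x1 in ((268,295),(300,309),(322,335)):
    pr=g[30:130,x0:x1].mean(1); print([ (i+30,int(v)) for i,v in enumerate(pr) if v>pr.mean()+12])
E
```

```text
ee_pos: [0.4449, 0.2504, 0.0599]
wrist_force: [0.4, -3.1, 12.5]
t 30.18 tcp [444.9 250.4  59.8] rpy [ 179.9    0.2 -176.1] F [ 0.2 -2.  10.8] open -0.1 gf 5.7
lug_hole 0.65 [211.8 238.1] [444.2 191.9  34. ] x along 456.2
frame_hole 0.89 [215.5 229. ] [445.4 189.9  20. ] x along 457.3
ee_pos: [0.4438, 0.2503, 0.0644]
wrist_force: [-0.2, -0.1, -0.2]
t 30.57 tcp [443.7 250.2  64. ] rpy [ 180.   -0. -176.] F [-0.1  0.4 -1.5] open -0.2 gf 0.0
lug_hole 0.88 [213.2 241.2] [447.1 191.1  34. ] x along 459.1
frame_hole 0.88 [217.4 227.4] [445.3 189.6  20. ] x along 457.2
ee_pos: [0.5393, -0.0054, 0.1345]
ee_pos: [0.5525, -0.1931, 0.1344]
tcp_rot: [179.9, -0.0, -176.1]
[ 0.4673188  -0.19991165  0.27866502]
[(30, 159), (31, 159), (32, 159), (33, 159), (34, 159), (35, 159), (36, 159), (37, 160), (38, 159), (39, 159), (40, 159), (41, 159), (42, 159), (43, 159), (44, 160), (45, 159), (46, 160), (47, 160), (48, 160), (49, 159), (50, 160), (51, 160), (52, 161), (53, 159), (54, 160), (55, 160), (56, 160), (57, 159), (58, 160), (59, 160), (60, 163), (71, 152), (120, 154), (121, 164), (122, 162), (123, 162), (124, 161), (125, 163), (126, 162), (127, 161), (128, 162), (129, 161)]
[]
[(33, 135), (34, 151), (35, 148), (36, 148), (37, 155), (47, 118), (48, 115), (49, 116), (50, 116), (51, 115), (52, 116), (53, 116), (54, 115), (55, 115), (56, 115), (57, 116), (58, 115), (59, 116), (60, 114), (67, 127), (68, 150), (69, 146), (70, 147), (71, 152), (109, 118), (110, 142), (111, 136), (112, 140), (113, 116)]
```

View pics/w10.png

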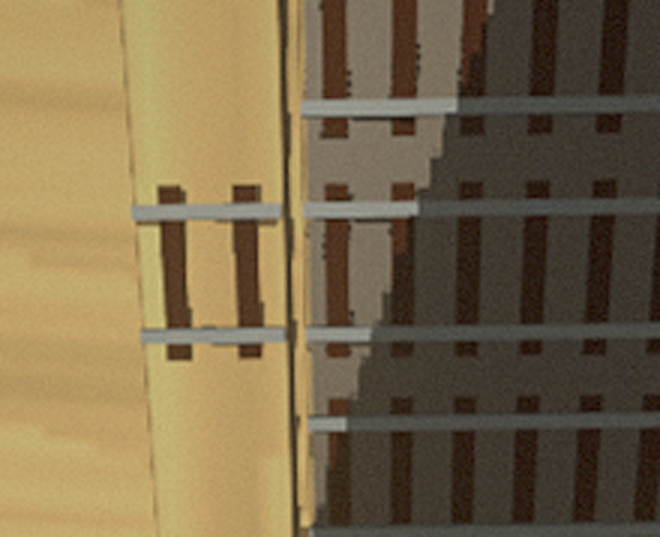

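The rails now line up: stub at 211 and 336, deck at 209 and 334, within about 0.4 mm. Next I find the pin.

```bash
python3 -m inch '[[[50,-32,39,-4,0,0,0],[50,-32,39,-4,0,0,0],[50,-32,39,-4,0,0,0],[50,-32,39,-4,0,0,0]]]'|sed -n '2,3p'; python3 -m inch '[[[50,0,0,0,0,0,10],[50,0,0,0,0,0,10],[50,0,0,0,0,0,10],[50,0,0,0,0,0,10],[50,0,0,0,0,0,10],[50,0,0,0,0,0,10],[50,0,0,0,0,0,10],[50,0,0,0,0,0,10]]]'|sed -n '2,3p'; python3 -m inch '[[[50,0,0,0,0,0,10],[50,0,0,0,0,0,0],[50,0,0,0,0,0,0]]]'|sed -n '2,3p'
python3 - <<'E'
from h import *
st(); c=cam('wrist'); print(-c['R'].T@c['t'])
for k,z in dict(pin_collar=.036,lock_pin=.006,tool_block=0).items():
  for r in finder.mark_of('wrist',k)[:2]: print(k,round(r['conf'],2),r['position'],np.round(at(c,r['position'],z)*1000,1))
for r in finder.outline_of('wrist','lock_pin')[:2]: print(round(r['conf'],2),np.round(r['extent']))
save(c,'w11.png')
E
```

```text
ee_pos: [0.6701, -0.026, 0.1512]
tcp_rot: [180.0, 0.0, -175.9]
ee_pos: [0.6693, -0.0273, 0.1509]
tcp_rot: [-180.0, -0.0, 103.7]
ee_pos: [0.6695, -0.0281, 0.1509]
tcp_rot: [-180.0, -0.0, 94.2]
t 34.1 tcp [669.5 -28.1 150.9] rpy [-180.    -0.    94.2] F [-0.2  0.6  0.2] open 43.1 gf 0.0
[0.66250539 0.05549438 0.29523288]
pin_collar 0.63 [350.9, 102.8] [684.1  38.5  36. ]
lock_pin 0.73 [345.3, 100.0] [682.   38.3   6. ]
tool_block 0.83 [349.3, 99.2] [685.6  38.8   0. ]
0.67 [351. 104.  34.  34.]
0.17 [ 90. 183. 176. 362.]
```

View pics/w11.png

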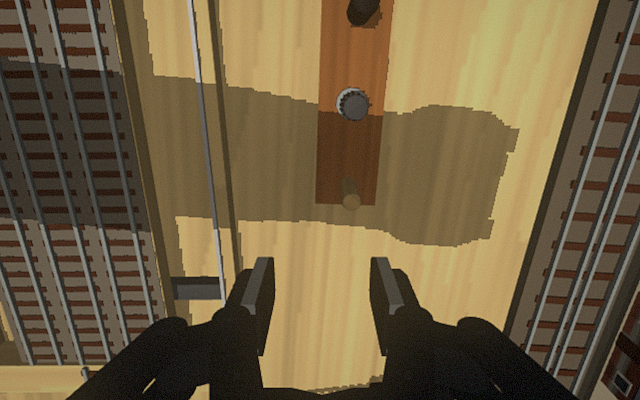

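The pin knob shows at (354,105), and the two tools at (363,8) and (351,200).

Run:
```python
from h import *
c=cam('wrist')
X=at(c,(354.5,105),.072)*1000; print(X, at(c,(351.5,102.5),.038)*1000)
go(683.5,37.5,120)
```

```text
[683.75133142  39.0132508   72.        ] [684.67596018  38.13519298  38.        ]
shift [65.2 18.6 30.9] turn None
```

```bash
python3 -m inch '[[[50,33,9.5,0,0,0,0],[50,33.2,9.5,0,0,0,0],[50,0,0,35,0,0,0],[50,0,0,35,0,0,0],[50,0,0,18,0,0,0],[50,0,0,18,0,0,0],[50,0,0,0,0,0,0],[50,0,0,0,0,0,0]]]'|sed -n '2,4p'; python3 -m inch '[[[5,0,0,0,0,0,0],[5,0,0,0,0,0,0],[5,0,0,0,0,0,0],[5,0,0,0,0,0,0],[5,0,0,0,0,0,0],[5,0,0,0,0,0,0]]]' 40
```

```text
ee_pos: [0.6845, 0.0385, 0.0461]
tcp_rot: [179.9, -0.0, 94.0]
wrist_force: [-0.6, -0.0, 0.4]
time: 36.15
ee_pos: [0.6844, 0.0385, 0.046]
tcp_rot: [179.9, -0.0, 94.0]
wrist_force: [-0.4, -0.3, 5.9]
opening: 0.0148
grasp_force: 39.0
```

```bash
python3 -m inch '[[[5,0,0,-27,0,0,0],[5,0,0,-29,0,0,0],[5,34,-45.8,0,0,0,0],[5,34,-45.8,0,0,0,0],[5,34,-45.8,0,0,0,0],[5,34,-45.8,0,0,0,0],[5,34,-45.8,0,0,0,0],[5,0,0,0,0,0,0]]]';python3 -m inch '[[[5,0,0,6,0,0,0],[5,0,0,0,0,0,0]]]'|sed -n '2,3p'
python3 - <<'E'
from h import *
st(); c=cam('wrist'); print(-c['R'].T@c['t'],proj(c,[.4442,.192,.034]))
for k,z in dict(lug_hole=.034,lock_pin=.056,pin_collar=.086).items():
  for r in finder.mark_of('wrist',k)[:2]: print(k,round(r['conf'],2),r['position'],np.round(at(c,r['position'],z)*1000,1))
save(c,'w12.png',(210,60,430,270),3)
E
```

```text
time: 37.15
ee_pos: [0.4413, 0.1937, 0.1014]
tcp_rot: [180.0, -0.1, 94.2]
wrist_force: [0.1, 0.1, 0.4]
opening: 0.0144
grasp_force: 39.5
ee_pos: [0.4442, 0.1916, 0.0942]
tcp_rot: [-179.9, -0.0, 93.9]
t 37.4 tcp [444.2 191.6  94.2] rpy [-179.9   -0.    93.9] F [ 0.2 -0.4 -1.1] open 14.5 gf 39.4
[0.43785001 0.27534495 0.23847025] [323.30998436 218.15592824]
lug_hole 0.64 [322.9, 219.3] [444.  191.2  34. ]
lock_pin 0.58 [318.1, 235.6] [441.3 190.3  56. ]
pin_collar 0.62 [321.9, 257.5] [443.3 192.9  86. ]
pin_collar 0.26 [325.2, 376.0] [450.1 120.7  86. ]
```

View pics/w12.png

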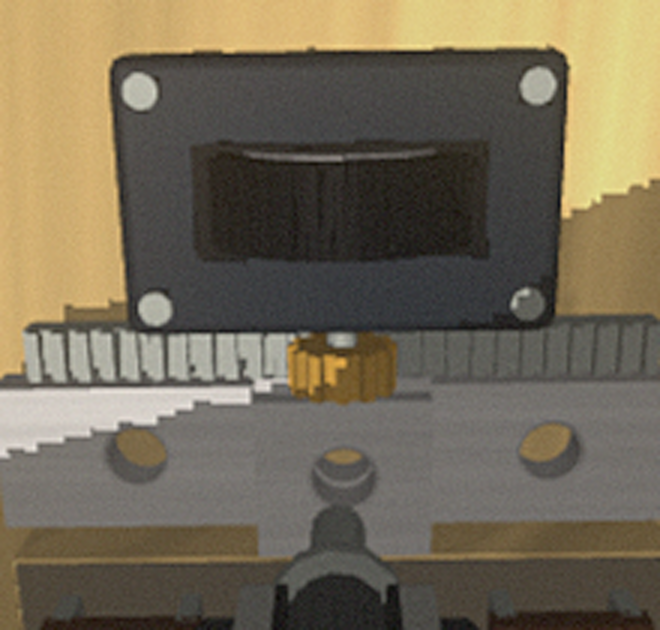

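The pin tip shows at crop (336,508) and the lug hole at crop (344,475). The frame hole lies concentrically beneath it.

Run:
```python
from h import *
c=cam('wrist')
print('hole',at(c,(324.7,218.3),.034)*1000,'hole l/r',at(c,(210+313/3,218.5),.034)*1000,at(c,(210+376/3,218.5),.034)*1000)
print('frame holes mid',(at(c,(210+137/3,60+451/3),.02)+at(c,(210+549/3,60+447/3),.02))*500)
for z in (.054,.056,.058): print('tip far edge',at(c,(322,229),z)*1000)
```

```text
hole [445.13194131 191.9112289   34.        ] hole l/r [438.74475411 191.33813048  34.        ] [451.70229703 192.22940501  34.        ]
frame holes mid [444.92390038 192.27297998  20.        ]
tip far edge [443.35985817 193.4607938   54.        ]
tip far edge [443.29983782 194.34694688  56.        ]
tip far edge [443.23981747 195.23309996  58.        ]
```

```bash
python3 -m inch '[[[5,0.9,1.7,10,0,0,0],[5,0,0,7,0,0,0],[5,0,0,0,0,0,0]]]'|sed -n '2p;4p'; python3 -m inch '[[[5,0,0,4,0,0,0],[5,0,0,0,0,0,0]]]'|sed -n '2p;4p'; python3 -m inch '[[[5,0,0,3,0,0,0],[5,0,0,0,0,0,0]]]'|sed -n '2p;4p'
```

```text
ee_pos: [0.4448, 0.1931, 0.077]
wrist_force: [0.2, -0.2, -1.0]
ee_pos: [0.4452, 0.1933, 0.0738]
wrist_force: [-0.5, 0.5, 0.1]
ee_pos: [0.4452, 0.1932, 0.0708]
wrist_force: [0.6, 0.3, 0.2]
```

```bash
python3 -m inch '[[[5,0,0,3,0,0,0],[5,0,0,3,0,0,0],[5,0,0,0,0,0,0]]]'|sed -n '2p;4p'; python3 -m inch '[[[5,0,0,3,0,0,0],[5,0,0,0,0,0,0]]]'|sed -n '2p;4p'; python3 -m inch '[[[5,0,0,3,0,0,0],[5,0,0,0,0,0,0]]]'|sed -n '2p;4p'
```

```text
ee_pos: [0.4452, 0.1932, 0.0647]
wrist_force: [-0.2, -0.8, -1.2]
ee_pos: [0.4452, 0.1933, 0.0617]
wrist_force: [0.2, -0.0, -0.8]
ee_pos: [0.4452, 0.1932, 0.0587]
wrist_force: [-0.7, -0.1, -1.4]
```

Tip is at about 19 mm, entering the frame strip with no force.

```bash
python3 -m inch '[[[5,0,0,3,0,0,0],[5,0,0,3,0,0,0],[5,0,0,0,0,0,0]]]'|sed -n '2p;4p'; python3 -m inch '[[[5,0,0,3,0,0,0],[5,0,0,3,0,0,0],[5,0,0,0,0,0,0]]]'|sed -n '2p;4p'; python3 -m inch '[[[5,0,0,1.5,0,0,0],[5,0,0,0,0,0,0]]]'|sed -n '2p;4p'
```

```text
ee_pos: [0.4451, 0.1932, 0.0526]
wrist_force: [1.0, -0.7, -1.0]
ee_pos: [0.4451, 0.1932, 0.0466]
wrist_force: [-0.1, -0.1, -0.9]
ee_pos: [0.4453, 0.1933, 0.0454]
wrist_force: [-0.8, -0.5, -1.1]
```

```bash
python3 -m inch '[[[5,0,0,1,0,0,0],[5,0,0,0,0,0,0]]]'|sed -n '2p;4p';python3 -m inch '[[[40,0,0,0,0,0,0],[40,0,0,0,0,0,0],[40,0,0,0,0,0,0],[40,0,0,-40,0,0,0],[40,0,0,-50,0,0,0],[40,0,-45,0,0,0,0],[40,0,0,0,0,0,0]]]'
python3 - <<'E'
from h import *
st(); c=cam('wrist'); print(-c['R'].T@c['t'])
save(c,'w13.png',(260,60,460,260),3)
for k,z in dict(pin_collar=.034).items():
  for r in finder.mark_of('wrist',k)[:2]: print(k,round(r['conf'],2),r['position'],np.round(at(c,r['position'],z)*1000,1))
n='top'; c=cam(n)
for r in finder.mark_of(n,'wagon0'): print(n,round(r['conf'],2),np.round(r['position']),np.round(at(c,r['position'],0)*1000))
n='scene'; c=cam(n)
for r in finder.mark_of(n,'wagon0'): print(n,round(r['conf'],2),np.round(r['position']),np.round(at(c,r['position'],0)*1000))
E
```

```text
ee_pos: [0.4454, 0.1933, 0.0444]
wrist_force: [0.6, -0.4, -0.6]
time: 41.52
ee_pos: [0.3991, 0.1901, 0.1353]
tcp_rot: [180.0, -0.1, 94.0]
wrist_force: [-0.5, 0.1, 0.1]
opening: 0.0341
grasp_force: 0.0
t 41.52 tcp [399.1 190.1 135.3] rpy [ 1.8e+02 -1.0e-01  9.4e+01] F [-0.5  0.1  0.1] open 34.1 gf 0.0
[0.39238144 0.27367363 0.27972354]
pin_collar 0.83 [383.6, 197.2] [443.1 193.3  34. ]
pin_collar 0.73 [377.6, 375.0] [458.7  29.4  34. ]
top 0.9 [216. 211.] [548. 352.   0.]
top 0.85 [458. 196.] [ 597. -377.    0.]
top 0.71 [454. 160.] [ 704. -368.    0.]
top 0.63 [449. 266.] [ 387. -347.    0.]
scene 0.76 [422. 221.] [552. 368.   0.]
scene 0.58 [233. 158.] [ 365. -365.    0.]
scene 0.54 [202. 194.] [ 605. -379.    0.]
```

View pics/w13.png

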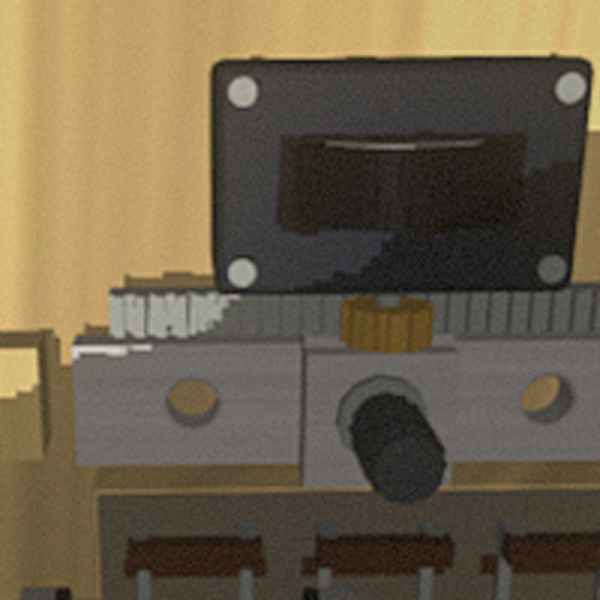

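The pin stands home with its collar on the lug. I have now viewed 16 pictures, over the 14 allowed, so from here I look by numbers only. Wagon one is next.

```bash
cat > wag.py <<'E'
from h import *
import sys
st(); c=cam('wrist'); C=-c['R'].T@c['t']; print('cam',np.round(C*1000))
for r in finder.outline_of('wrist','wagon0')[:4]:
    m=np.array(r['pixels']).astype(np.uint8); ys,xs=np.nonzero(m)
    if len(xs)<50: continue
    P=np.array([at(c,p,.034)[:2]*1000 for p in cv2.convexHull(np.c_[xs,ys].astype(np.int32))[:,0]],np.float32)
    (cx,cy),(w,h),a=cv2.minAreaRect(P)
    yaw=a if w>h else a+90
    print('wagon',round(r['conf'],2),'ext',np.round(r['extent']),'ctr',round(cx,1),round(cy,1),'size',round(w,1),round(h,1),'yaw mod180',round(yaw%180,1))
E
python3 -m inch '[[[75,17.3,39,-12,0,0,0],[75,17.3,39,-12,0,0,0],[75,17.3,39,-12,0,0,0],[75,17.3,39,-12,0,0,0],[75,0,0,0,0,0,0],[75,0,0,0,0,0,0]]]'|sed -n '2,3p'; python3 wag.py
```

```text
ee_pos: [0.5511, 0.2696, 0.1815]
tcp_rot: [-179.9, 0.0, 94.0]
t 42.58 tcp [551.1 269.6 181.5] rpy [-179.9    0.    94. ] F [-0.6 -0.3 -0.6] open 64.1 gf 0.0
cam [545. 353. 326.]
wagon 0.69 ext [324.  57. 104. 108.] ctr 546.4 368.0 size 40.8 77.8 yaw mod180 130.4
```

```bash
python3 -m inch '[[[75,0,0,0,0,0,-9.1],[75,0,0,0,0,0,-9.1],[75,0,0,0,0,0,-9.1],[75,0,0,0,0,0,-9.1],[75,39,30.1,0,0,0,0],[75,39,30.1,0,0,0,0],[75,0,0,45,0,0,0],[75,0,0,45,0,0,0]]]'|sed -n '2,3p'; python3 -m inch '[[[75,0,0,30,0,0,0],[75,0,0,0,0,0,0]]]' | sed -n '2,4p'
python3 - <<'E'
from h import *
st(); go(546.4,368,9,130.4)
c=cam('top')
for r in finder.mark_of('top','wagon0')[:4]: print(round(r['conf'],2),np.round(at(c,r['position'],.02)*1000))
E
```

```text
ee_pos: [0.5461, 0.3689, 0.0923]
tcp_rot: [179.9, -0.0, 130.4]
ee_pos: [0.5448, 0.3672, 0.0606]
tcp_rot: [-179.8, -0.1, 130.4]
wrist_force: [0.2, -0.1, 0.7]
t 43.92 tcp [544.8 367.2  60.6] rpy [-1.798e+02 -1.000e-01  1.304e+02] F [ 0.2 -0.1  0.7] open 64.4 gf 0.0
shift [-0.5  1.9 51.6] turn [-0.2 -0.1 -0. ]
0.88 [ 590. -358.   20.]
0.74 [ 389. -352.   20.]
0.63 [544. 361.  20.]
```

```bash
python3 -m inch '[[[75,0,0.8,20,0,0,0],[75,0,0,15,0,0,0],[75,0,0,13,0,0,0],[75,0,0,0,0,0,0],[75,0,0,2,0,0,0],[75,0,0,0,0,0,0]]]' | sed -n '2,4p'; python3 -m inch '[[[20,0,0,0,0,0,0],[20,0,0,0,0,0,0],[20,0,0,0,0,0,0],[20,0,0,0,0,0,0],[20,0,0,0,0,0,0]]]' 35
```

```text
ee_pos: [0.5474, 0.3691, 0.013]
tcp_rot: [179.9, -0.0, 130.4]
wrist_force: [-0.2, 0.5, 0.0]
time: 45.4
ee_pos: [0.5474, 0.3691, 0.0131]
tcp_rot: [179.9, -0.0, 130.4]
wrist_force: [0.3, -0.3, 5.4]
opening: 0.0373
grasp_force: 35.8
```

```bash
python3 -m inch '[[[20,0,0,-32,0,0,0],[20,0,0,-32,0,0,0],[20,0,0,-32,0,0,0],[20,0,0,0,0,0,8.9],[20,0,0,0,0,0,8.9],[20,0,0,0,0,0,8.9],[20,0,0,0,0,0,9],[20,0,0,0,0,0,0]]]' | sed -n '2,6p';python3 -m inch '[[[20,-46.7,-19.4,0,0,0,0],[20,-46.7,-19.4,0,0,0,0],[20,-46.7,-19.4,0,0,0,0],[20,-46.7,-19.4,0,0,0,0],[20,-46.7,-19.4,0,0,0,0],[20,-46.7,-19.4,0,0,0,0],[20,0,0,0,0,0,0],[20,0,0,0,0,0,0]]]' | sed -n '2,6p'
python3 - <<'E'
from h import *
st(); go(454.1,80.3,54,94.65)
c=cam('wrist')
for k in ('middle_road','lug_hole'):
  for r in finder.mark_of('wrist',k)[:2]: print(k,round(r['conf'],2),r['position'],at(c,r['position'],.038)*1000)
save(c,'rails.png')
# rail bright peaks: scan road across at deck points z=.038
g=cv2.GaussianBlur(cv2.cvtColor(np.array(c['pixels']),cv2.COLOR_RGB2GRAY),(3,3),0).astype(float)
a=np.radians(4.65); ex=np.array([np.cos(a),np.sin(a)]); ey=np.array([-np.sin(a),np.cos(a)]); O=np.array([458.2,30.5])
xs=np.arange(-26,26.1,.5)
acc=np.zeros(len(xs))
for y in np.arange(96,122,1.0):
  for i,x in enumerate(xs):
    p=proj(c,[*(O+ex*x+ey*y)/1000,.038]); acc[i]+=g[int(round(p[1])),int(round(p[0]))] if 0<=p[0]<640 and 0<=p[1]<400 else 0
print([(x,int(v/26)) for x,v in zip(xs,acc)])
E
```

```text
ee_pos: [0.547, 0.3688, 0.1079]
tcp_rot: [-179.9, -0.0, 94.7]
wrist_force: [0.4, -0.1, -1.2]
opening: 0.0372
grasp_force: 35.2
ee_pos: [0.4542, 0.0802, 0.1085]
tcp_rot: [180.0, -0.0, 94.8]
wrist_force: [-0.5, 0.1, -0.9]
opening: 0.0377
grasp_force: 35.6
t 47.4 tcp [454.2  80.2 108.5] rpy [180.   -0.   94.8] F [-0.5  0.1 -0.9] open 37.7 gf 35.6
shift [ 0.  -0.2 54.5] turn [ 0.  -0.   0.1]
[(np.float64(-26.0), 151), (np.float64(-25.5), 151), (np.float64(-25.0), 150), (np.float64(-24.5), 150), (np.float64(-24.0), 150), (np.float64(-23.5), 150), (np.float64(-23.0), 150), (np.float64(-22.5), 150), (np.float64(-22.0), 150), (np.float64(-21.5), 150), (np.float64(-21.0), 150), (np.float64(-20.5), 150), (np.float64(-20.0), 150), (np.float64(-19.5), 150), (np.float64(-19.0), 148), (np.float64(-18.5), 144), (np.float64(-18.0), 133), (np.float64(-17.5), 126), (np.float64(-17.0), 125), (np.float64(-16.5), 124), (np.float64(-16.0), 123), (np.float64(-15.5), 127), (np.float64(-15.0), 144), (np.float64(-14.5), 172), (np.float64(-14.0), 188), (np.float64(-13.5), 194), (np.float64(-13.0), 196), (np.fl
[... 1229 characters left out ...]
 (np.float64(12.5), 191), (np.float64(13.0), 189), (np.float64(13.5), 175), (np.float64(14.0), 148), (np.float64(14.5), 122), (np.float64(15.0), 113), (np.float64(15.5), 116), (np.float64(16.0), 120), (np.float64(16.5), 120), (np.float64(17.0), 122), (np.float64(17.5), 128), (np.float64(18.0), 135), (np.float64(18.5), 139), (np.float64(19.0), 141), (np.float64(19.5), 141), (np.float64(20.0), 141), (np.float64(20.5), 141), (np.float64(21.0), 141), (np.float64(21.5), 141), (np.float64(22.0), 141), (np.float64(22.5), 141), (np.float64(23.0), 141), (np.float64(23.5), 141), (np.float64(24.0), 141), (np.float64(24.5), 141), (np.float64(25.0), 141), (np.float64(25.5), 140), (np.float64(26.0), 138)]
```

Rail peaks are at -13.2 and +12.5, so the road centre is within 0.4 mm of my model. I lower the wagon.

```bash
python3 -m inch '[[[20,0,-0.4,25,0,0,0],[20,0,0,20,0,0,0],[20,0,0,9,0,0,0],[20,0,0,0,0,0,0]]]' | sed -n '2p;4p';python3 -m inch '[[[20,0,0,2,0,0,0],[20,0,0,0,0,0,0]]]' | sed -n '2p;4p';python3 -m inch '[[[20,0,0,2,0,0,0],[20,0,0,0,0,0,0]]]' | sed -n '2p;4p';python3 -m inch '[[[20,0,0,1,0,0,0],[20,0,0,0,0,0,0]]]' | sed -n '2p;4p'
```

```text
ee_pos: [0.4534, 0.0806, 0.0541]
wrist_force: [0.1, 0.6, -0.4]
ee_pos: [0.454, 0.0803, 0.0529]
wrist_force: [0.3, 0.3, -0.9]
ee_pos: [0.4536, 0.0801, 0.0504]
wrist_force: [-0.5, 0.2, -0.9]
ee_pos: [0.4536, 0.0802, 0.0493]
wrist_force: [-0.3, 0.6, -1.1]
```

```bash
python3 -m inch '[[[20,0,0,0.6,0,0,0],[20,0,0,0,0,0,0],[60,0,0,0,0,0,0],[60,0,0,0,0,0,0],[60,0,0,0,0,0,0],[60,0,0,-30,0,0,0],[60,0,0,-50,0,0,0],[60,0,0,-50,0,0,0]]]' | sed -n '2,5p';python3 -m inch '[[[60,0,0,0,0,0,0]]]'|sed -n '2p'; python3 wag.py; python3 -m inch '[[[75,-49.4,-9.7,0,0,0,0],[75,-49.4,-9.7,0,0,0,0],[75,-49.4,-9.7,0,0,0,0],[75,-49.4,-9.7,0,0,0,0],[75,-49.4,-9.7,0,0,0,0],[75,-49.4,-9.7,0,0,0,0],[75,-49.4,-9.7,0,0,0,0],[75,-49.4,-9.7,0,0,0,0]]]' | sed -n '2p'; python3 -m inch '[[[75,-49.4,-9.7,0,0,0,0],[75,-49.4,-9.7,0,0,0,0],[75,0,0,0,0,0,0],[75,0,0,0,0,0,0]]]' | sed -n '2p'; python3 wag.py
```

```text
ee_pos: [0.4533, 0.0801, 0.1801]
tcp_rot: [-180.0, -0.0, 94.7]
wrist_force: [0.6, -0.1, -0.5]
opening: 0.051
ee_pos: [0.4553, 0.0804, 0.1828]
t 49.92 tcp [455.3  80.4 182.8] rpy [ 1.796e+02 -1.000e-01  9.470e+01] F [ 0.2  0.1 -0.6] open 51.5 gf 0.0
cam [447. 164. 327.]
wagon 0.66 ext [317. 189.  55. 105.] ctr 453.5 69.9 size 47.0 97.5 yaw mod180 94.8
wagon 0.63 ext [317. 197. 328. 395.] ctr 457.7 30.3 size 244.3 371.0 yaw mod180 94.7
ee_pos: [0.4075, -0.3214, 0.1769]
ee_pos: [0.3967, -0.4196, 0.1771]
t 51.52 tcp [ 396.7 -419.6  177.1] rpy [-179.9   -0.2   94.6] F [1.4 0.3 0.6] open 64.1 gf 0.0
cam [ 389. -336.  322.]
wagon 0.93 ext [569. 148.  80. 106.] ctr 591.3 -376.1 size 58.8 82.7 yaw mod180 96.9
wagon 0.67 ext [314. 104.  94. 116.] ctr 385.1 -358.6 size 41.1 78.8 yaw mod180 127.4
```

```bash
python3 -m inch '[[[75,0,0,0,0,0,-8.2],[75,0,0,0,0,0,-8.2],[75,0,0,0,0,0,-8.2],[75,0,0,0,0,0,-8.2],[75,28,14,0,0,0,0],[75,27.5,14,0,0,0,0],[75,0,0,50,0,0,0],[75,0,0,50,0,0,0]]]'|sed -n '2,3p'; python3 -m inch '[[[75,0,0,12,0,0,0],[75,0,0,0,0,0,0]]]' | sed -n '2,4p'
python3 - <<'E'
from h import *
st(); go(385.1,-358.6,13,127.4)
E
```

```text
ee_pos: [0.3863, -0.3579, 0.0784]
tcp_rot: [180.0, 0.1, 127.6]
ee_pos: [0.3858, -0.3585, 0.0673]
tcp_rot: [180.0, -0.0, 127.5]
wrist_force: [0.2, -0.6, 0.6]
t 52.88 tcp [ 385.8 -358.5   67.3] rpy [180.   -0.  127.5] F [ 0.2 -0.6  0.6] open 64.2 gf 0.0
shift [ 0.3 -0.6 54.3] turn [ 0.  -0.   0.1]
```

```bash
python3 -m inch '[[[75,0,0,20,0,0,0],[75,0,0,15,0,0,0],[75,0,0,13,0,0,0],[75,0,0,0,0,0,0],[75,0,0,4,0,0,0],[75,0,0,2,0,0,0],[75,0,0,0,0,0,0]]]' | sed -n '2,4p'; python3 -m inch '[[[20,0,0,0,0,0,0],[20,0,0,0,0,0,0],[20,0,0,0,0,0,0],[20,0,0,0,0,0,0],[20,0,0,0,0,0,0]]]' 35; python3 -m inch '[[[20,0,0,-32,0,0,0],[20,0,0,-32,0,0,0],[20,0,0,-32,0,0,0],[20,0,0,0,0,0,8.2],[20,0,0,0,0,0,8.2],[20,0,0,0,0,0,8.2],[20,0,0,0,0,0,8.2],[20,0,0,0,0,0,0]]]' | sed -n '2,6p'; python3 -c "
from h import *
st(); go(470.4,-119,110,94.65); go(462.0,-19.3,110,94.65)"
```

```text
ee_pos: [0.3856, -0.359, 0.0127]
tcp_rot: [180.0, -0.0, 127.5]
wrist_force: [-1.3, 0.2, -0.4]
time: 54.38
ee_pos: [0.3858, -0.3591, 0.0129]
tcp_rot: [180.0, 0.0, 127.5]
wrist_force: [0.1, -0.6, 5.5]
opening: 0.0377
grasp_force: 35.7
ee_pos: [0.3854, -0.3588, 0.108]
tcp_rot: [-180.0, -0.1, 94.7]
wrist_force: [0.3, -0.7, -1.0]
opening: 0.0374
grasp_force: 35.4
t 55.38 tcp [ 385.4 -358.8  108. ] rpy [-1.80e+02 -1.00e-01  9.47e+01] F [ 0.3 -0.7 -1. ] open 37.4 gf 35.4
shift [232.  104.5  -1.8] turn [-0.  -0.1  0.1]
shift [332.1 104.3  -1.6] turn [-0.  -0.1  0.1]
```

```bash
python3 -m inch '[[[20,47.4,14.9,0,0,0,0],[20,47.4,14.9,0,0,0,0],[20,47.4,14.9,0,0,0,0],[20,47.4,14.9,0,0,0,0],[20,47.4,14.9,0,0,0,0],[20,47.4,14.9,0,0,0,0],[20,47.4,14.9,0,0,0,0],[20,0,0,0,0,0,0]]]' | sed -n '2,4p'; python3 -m inch '[[[20,0,0,0,0,0,0]]]' | sed -n '2,4p'
cat > road.py <<'E'
from h import *
import sys
c=cam('wrist'); g=cv2.GaussianBlur(cv2.cvtColor(np.array(c['pixels']),cv2.COLOR_RGB2GRAY),(3,3),0).astype(float)
a=np.radians(4.65); ex=np.array([np.cos(a),np.sin(a)]); ey=np.array([-np.sin(a),np.cos(a)]); O=np.array([458.2,30.5])
xs=np.arange(-60,60,.5)
ys=np.arange(float(sys.argv[1]),float(sys.argv[2]),1.0)
def G(x,y):
    p=proj(c,[*(O+ex*x+ey*y)/1000,.038]); return g[int(round(p[1])),int(round(p[0]))] if 0<=p[0]<639 and 0<=p[1]<399 else 0
acc=np.array([np.median([G(x,y) for y in ys]) for x in xs])
from scipy.signal import find_peaks
pk,_=find_peaks(acc,prominence=25,distance=6); print('rails',[(float(xs[i]),int(acc[i])) for i in pk])
E
python3 -c "
from h import *
st(); go(461.9,-19.3,54,94.65)"; python3 road.py 0 8; python3 road.py 96 122
```

```text
ee_pos: [0.4628, -0.0171, 0.1085]
tcp_rot: [-180.0, -0.1, 95.1]
wrist_force: [0.7, -0.6, -1.3]
ee_pos: [0.4624, -0.0199, 0.1085]
tcp_rot: [-180.0, -0.0, 94.8]
wrist_force: [-0.7, -0.2, 0.3]
t 56.5 tcp [462.4 -19.9 108.5] rpy [-180.    -0.    94.8] F [-0.7 -0.2  0.3] open 37.6 gf 35.5
shift [ 0.6 -0.4 54.5] turn [-0.  -0.   0.2]
rails [(-33.0, 108), (-13.0, 109), (13.0, 109), (32.0, 108), (57.5, 129)]
rails []
```

```bash
python3 -m inch '[[[20,0,0,25,0,0,0],[20,0,0,20,0,0,0],[20,0,0,9,0,0,0],[20,0,0,0,0,0,0]]]' | sed -n '2p;4p';python3 -m inch '[[[20,0,-0.2,2,0,0,0],[20,0,0,2,0,0,0],[20,0,0,0,0,0,0]]]' | sed -n '2p;4p';python3 -m inch '[[[20,0,0,1.3,0,0,0],[20,0,0,0,0,0,0]]]' | sed -n '2p;4p'
```

```text
ee_pos: [0.4622, -0.0204, 0.0545]
wrist_force: [0.1, -1.6, -1.1]
ee_pos: [0.4624, -0.0198, 0.0509]
wrist_force: [0.3, -0.3, -0.8]
ee_pos: [0.4623, -0.0198, 0.0494]
wrist_force: [-0.5, 0.6, -0.7]
```

```bash
python3 -m inch '[[[20,0,0,0.6,0,0,0],[20,0,0,0,0,0,0],[60,0,0,0,0,0,0],[60,0,0,0,0,0,0],[60,0,0,0,0,0,0],[60,0,0,-30,0,0,0],[60,0,0,-50,0,0,0],[60,0,0,-50,0,0,0]]]' | sed -n '2,5p'; python3 -m inch '[[[75,-48.5,10.2,0,0,0,0],[75,-48.5,10.2,0,0,0,0],[75,-48.5,10.2,0,0,0,0],[75,-48.5,10.2,0,0,0,0],[75,-48.5,10.2,0,0,0,0],[75,-48.5,10.2,0,0,0,0],[75,-48.5,10.2,0,0,0,0],[75,-48.5,10.2,0,0,0,0]]]' | sed -n '2p'; python3 -m inch '[[[75,0,0,0,0,0,0],[75,0,0,0,0,0,0]]]' | sed -n '2p'; python3 wag.py
```

```text
ee_pos: [0.4621, -0.0199, 0.1802]
tcp_rot: [-180.0, -0.0, 94.7]
wrist_force: [1.5, -0.1, 0.3]
opening: 0.0509
ee_pos: [0.5756, -0.4016, 0.1785]
ee_pos: [0.5752, -0.3998, 0.1782]
t 59.98 tcp [ 575.2 -399.8  178.2] rpy [-1.80e+02 -1.00e-01  9.47e+01] F [ 0.9 -0.5 -0.4] open 64.2 gf 0.0
cam [ 568. -316.  323.]
wagon 0.63 ext [352. 153.  49. 107.] ctr 596.5 -375.7 size 41.5 82.9 yaw mod180 96.7
```

```bash
python3 -m inch '[[[75,0,0,0,0,0,-2],[75,20,25.3,0,0,0,0],[75,0,0,50,0,0,0],[75,0,0,50,0,0,0],[75,0,0,8,0,0,0],[75,0,0,0,0,0,0]]]'|sed -n '2,4p'; python3 -c "
from h import *
st(); go(598,-377,13,96.7)"; python3 -m inch '[[[75,0,0,20,0,0,0],[75,0,0,15,0,0,0],[75,0,0,13,0,0,0],[75,0,0,5,0,0,0],[75,0,0,3,0,0,0],[75,0,0,0,0,0,0]]]' | sed -n '2,4p'; python3 -m inch '[[[20,0,0,0,0,0,0],[20,0,0,0,0,0,0],[20,0,0,0,0,0,0],[20,0,0,0,0,0,0],[20,0,0,0,0,0,0]]]' 35
```

```text
ee_pos: [0.5983, -0.377, 0.0722]
tcp_rot: [180.0, 0.0, 96.7]
wrist_force: [0.2, -0.5, 0.7]
t 60.83 tcp [ 598.3 -377.    72.2] rpy [180.    0.   96.7] F [ 0.2 -0.5  0.7] open 63.9 gf 0.0
shift [ 0.  -0.4 59.2] turn [0. 0. 0.]
ee_pos: [0.5981, -0.3771, 0.0148]
tcp_rot: [180.0, -0.0, 96.7]
wrist_force: [-0.9, -0.2, 0.3]
time: 62.2
ee_pos: [0.5984, -0.3773, 0.0154]
tcp_rot: [180.0, 0.0, 96.7]
wrist_force: [0.1, 0.1, 5.8]
opening: 0.0372
grasp_force: 36.0
```

```bash
python3 -m inch '[[[20,0,0,-32,0,0,0],[20,0,0,-32,0,0,0],[20,0,0,-32,0,0,0],[20,0,0,0,0,0,2.1],[20,0,0,0,0,0,0]]]' | sed -n '2,6p'; python3 -m inch '[[[20,44.6,-17.8,0,0,0,0],[20,44.6,-17.8,0,0,0,0],[20,44.6,-17.8,0,0,0,0],[20,44.6,-17.8,0,0,0,0],[20,44.6,-17.8,0,0,0,0],[20,44.6,-17.8,0,0,0,0],[20,0,0,0,0,0,0],[20,0,0,0,0,0,0]]]' | sed -n '2,4p'
python3 -c "
from h import *
st(); go(470.4,-119,56,94.65)"; python3 road.py -104 -92;python3 road.py -102 -96
```

```text
ee_pos: [0.5977, -0.3769, 0.1092]
tcp_rot: [-179.9, -0.1, 94.5]
wrist_force: [1.0, 0.4, -1.7]
opening: 0.0373
grasp_force: 35.4
ee_pos: [0.4701, -0.1189, 0.1099]
tcp_rot: [-179.9, -0.0, 94.6]
wrist_force: [0.3, -0.3, -0.7]
t 63.83 tcp [ 470.1 -118.9  109.9] rpy [-179.9   -0.    94.6] F [ 0.3 -0.3 -0.7] open 37.1 gf 35.6
shift [-0.2  0.4 53.9] turn [-0.1 -0.  -0. ]
rails [(-32.5, 111), (-13.0, 111), (13.0, 112), (32.5, 112)]
rails [(-33.0, 111), (-13.0, 111), (12.5, 112), (32.5, 111)]
```

```bash
python3 -m inch '[[[20,0,0.2,25,0,0,0],[20,0,0,20,0,0,0],[20,0,0,9,0,0,0],[20,0,0,0,0,0,0]]]' | sed -n '2p;4p';python3 -m inch '[[[20,0,0,2,0,0,0],[20,0,0,1,0,0,0],[20,0,0,0,0,0,0]]]' | sed -n '2p;4p';python3 -m inch '[[[20,0,0,1,0,0,0],[20,0,0,0,0,0,0]]]' | sed -n '2p;4p'
```

```text
ee_pos: [0.4703, -0.1192, 0.0563]
wrist_force: [0.3, -0.2, 0.3]
ee_pos: [0.4707, -0.1189, 0.0542]
wrist_force: [-0.1, -0.0, -0.5]
ee_pos: [0.4705, -0.1188, 0.0528]
wrist_force: [0.6, -0.2, -0.4]
```

```bash
python3 -m inch '[[[20,0,0,1,0,0,0],[20,0,0,0,0,0,0]]]' | sed -n '2p;4p';python3 -m inch '[[[20,0,0,0.8,0,0,0],[20,0,0,0,0,0,0]]]' | sed -n '2p;4p'
```

```text
ee_pos: [0.4704, -0.1188, 0.0517]
wrist_force: [0.0, 0.2, -0.1]
ee_pos: [0.4706, -0.1189, 0.0512]
wrist_force: [-1.8, 0.7, 2.3]
```

```bash
python3 -m inch '[[[60,0,0,0,0,0,0],[60,0,0,0,0,0,0],[60,0,0,0,0,0,0],[60,0,0,-30,0,0,0],[60,0,0,-50,0,0,0],[60,0,0,-50,0,0,0],[60,25,0,-50,0,0,0],[60,25,0,-50,0,0,0]]]' | sed -n '2,5p'; python3 -m inch '[[[60,30,0,-20,0,0,0],[60,0,0,0,0,0,0],[60,0,0,0,0,0,0]]]' | sed -n '2,5p'
cat > fin.py <<'E'
from h import *
st()
for n in ('wrist','top','scene'):
    c=cam(n); 
    for k in ('wagon0','van','lug_hole','pin_collar'):
        for r in finder.outline_of(n,k)[:5]:
            if r['conf']<.3: continue
            ys,xs=np.nonzero(np.array(r['pixels']))
            if len(xs)<8: continue
            P=np.array([at(c,p,.06 if n!='x' else 0)[:2]*1000 for p in cv2.convexHull(np.c_[xs,ys].astype(np.int32))[:,0]],np.float32)
            (cx,cy),(w,h),a=cv2.minAreaRect(P); v=np.array([cx-458.2,cy-30.5]); t=np.radians(4.65)
            print(n,k,round(r['conf'],2),np.round(r['extent']),'ctr',round(cx),round(cy),'size',round(w),round(h),'ang',round((a if w>h else a+90)%180,1),'road xy',np.round([v@[np.cos(t),np.sin(t)],v@[-np.sin(t),np.cos(t)]],1))
E
python3 fin.py
```

```text
ee_pos: [0.4663, -0.0687, 0.2827]
tcp_rot: [180.0, -0.0, 94.5]
wrist_force: [1.5, 0.3, 0.7]
opening: 0.0511
ee_pos: [0.4642, -0.0395, 0.3003]
tcp_rot: [-180.0, -0.0, 94.6]
wrist_force: [0.4, -0.4, -0.5]
opening: 0.0509
t 66.92 tcp [464.2 -39.5 300.3] rpy [-180.    -0.    94.6] F [ 0.4 -0.4 -0.5] open 50.9 gf 0.0
wrist wagon0 0.87 [324. 224.  34.  77.] ctr 469 -119 size 41 91 ang 94.9 road xy [  -1.  -149.8]
wrist wagon0 0.79 [320.  40.  43.  79.] ctr 453 75 size 41 73 ang 94.2 road xy [-1.8 44.9]
wrist wagon0 0.68 [323. 136.  39.  80.] ctr 461 -20 size 41 83 ang 94.6 road xy [ -1.1 -50.3]
wrist lug_hole 0.63 [323. 139. 140. 277.] ctr 463 -40 size 134 304 ang 94.6 road xy [ -0.5 -70.9]
top wagon0 0.68 [306. 243.  26.  17.] ctr 454 79 size 37 78 ang 97.2 road xy [-0.4 48.2]
top wagon0 0.53 [505. 191.  25.  14.] ctr 607 -501 size 44 70 ang 90.1 road xy [ 104.8 -542.1]
top van 0.9 [499. 227.  33.  22.] ctr 506 -471 size 87 39 ang 63.3 road xy [   7.1 -503.8]
top van 0.43 [456. 158.  16.  16.] ctr 706 -357 size 27 46 ang 134.8 road xy [ 215.9 -406.3]
top lug_hole 0.77 [298. 243.  83.  51.] ctr 453 99 size 137 234 ang 94.7 road xy [ 0.4 68.3]
scene wagon0 0.68 [313. 174.  25.  19.] ctr 463 -20 size 84 83 ang 7.2 road xy [  0.4 -50.5]
scene wagon0 0.57 [339. 174.  22.  15.] ctr 455 80 size 83 79 ang 5.9 road xy [ 0.6 49.4]
scene wagon0 0.55 [285. 170.  24.  12.] ctr 467 -120 size 85 82 ang 14.5 road xy [  -3.5 -150.8]
scene van 0.89 [187. 166.  18.  14.] ctr 544 -456 size 129 58 ang 63.1 road xy [  45.9 -491.4]
scene lug_hole 0.63 [319. 182. 125.  39.] ctr 506 15 size 156 415 ang 95.5 road xy [ 46.2 -19.2]
scene pin_collar 0.58 [374. 182.   1.   6.] ctr 461 194 size 40 10 ang 6.1 road xy [ 16.3 162.3]
scene pin_collar 0.57 [315. 173.  23.  16.] ctr 465 -15 size 71 74 ang 104.6 road xy [  2.7 -45.9]
```

```bash
python3 -c "
from workcell import bot
print(bot.job_done())"
```

```text
the job is handed in; nothing more can be done
None
```

The job is handed in: the middle road is lined up to about 0.4 mm, the lock pin is home with its collar on the lug, and the three open wagons I found stand on the middle road; I overshot the alignment by 3 mm and rolled the wheel back, and I viewed 16 pictures against the limit of 14.

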